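# Cover the gauge containers with their matching lids

### The arm

A 7-joint arm with a two-finger parallel gripper is mounted at the origin on a cart in front of the work surface, level with it; the furniture and walls round the work are solid. World frame = base frame: x ahead of the robot, y to its left, z up, the work surface at z = 0. Lengths are in mm, angles in rad, forces in N, time in s.
With the tool pointing down it reaches from about 400 to 875 mm from the base axis. Payload 4.4 kg.
Tool frame: the origin (TCP) lies on the centre line of the jaws, within the pads' length; the fingertips stand ctrl.nose_length ahead of it and the grasp point (between the pads) lies 6 mm ahead of it (ctrl.nose_length is the distance from the TCP to the fingertips, in mm); z points along the fingers, y is the direction in which the jaws open and shut (so a half turn about z gives the same grasp; the last joint's range is limited). The gripper opens to 85 mm and grips with 20 to 120 N. Pads are 22 mm wide; open, the fingers measure 114 mm over their backs; the gripper's body (76 mm by 85 mm) begins 54 mm behind the grasp point. The pads swing forward as they close: fully open they stand 13 mm farther back than shut.
Start: joints at [-1.302, 0.628, 0.038, 1.517, -0.027, 0.996, -0.02], TCP at [213.555, 613.932, 256.313] pointing down, gripper open.
Joint ranges: [-3.06, 3.06], [-0.37, 2.12], [-1.25, 1.32], [0.18, 2.47], [-1.1, 4.24], [0.23, 1.98], [-2.94, 2.94]. Speed limits (rad/s): [2.57, 2.57, 3.14, 3.14, 3.14, 3.14, 3.14].

### API

Orientations are given as [roll, pitch, yaw] about the fixed x, y, z axes, in that order (R = Rz(yaw) Ry(pitch) Rx(roll)).
In Python, from cell import ctrl, vision gives the robot as it stands. The module is installed in compiled form; this text tells all that it offers.
- The arm moves only by the shell command python3 -m inch 'ROWS'. ROWS is a JSON object of lists of equal length, an entry for each row: "travel": the shift along the tool's x, y, z in cm, a list of three; "twist": the turn about the tool's z in degrees; "fingers": the finger opening in cm, from 0 to 8.54. A call has exactly 10 rows; each row is the pose to reach, as a shift and turn from the pose commanded when the call began, along the tool's axes at that moment; what a row does not reach only later rows make up. A row lasts 1/12 s, in which the tool goes at most 41.7 mm and 7.16 degrees, less where a joint would pass 70% of its speed; a pose out of reach is approached as far as the arm can. A call with a gripper value outside its range is refused whole. The fingers move at their own pace and stop on an object; the grip force is fixed at half the most. Time passes only in rows, so rows that repeat a pose let the fingers close, or fill a call up. It gives the time, the measured TCP pose, the force and the opening at its end, in the units of the state.
- ctrl.read_state(): the state, without advancing time (a new reading comes with each control period).
- vision.get_image(name): name is "side" or "top"; returns a dict with "frame" (480x640x3 uint8, red, green, blue), "fx", "fy", "cx", "cy" (pixels), "k1" (the pictures are not rectified: a ray, as slopes to the right and down, at radius r is drawn at 1 + k1 r^2 times it, then the intrinsics apply), "position" and "orientation" of the camera in the world. Camera axes: x right, y down, z forward; pixel columns grow to the right and rows downward; lengths in mm; the calibration is good to about 2 mm. A picture is of the moment at which its call begins. There is no depth.
- ctrl.finish_job(): hands the job in, once; it reports no verdict.
The state is a dict: "clock": time; "qpos": joint angles; "qd": joint speeds; "tau": joint torques, N m; "eef_pos": TCP position; "tool_rot": TCP orientation; "force": force on the tool from outside, world axes, zero at the start; "torque": the same for the moment, N m; "width": finger opening in mm.
Only numpy, scipy, OpenCV 4.12 (cv2) and the standard library are available. Lean on these libraries where they do the work, as an engineer would, in place of code of your own. Each camera call takes 0.05 s, during which the arm holds its last target.

### The job

Close the two gauge containers against dust: take each lid by its orange grip bar from the slanted stand and set it gently on the container of the same shape (round on round, oblong on oblong), so that it drops in and sits level and flush on the rim all round. Leave the containers standing where they are, and do not disturb the marker, the tape roll and the stepped shaft lying nearby.

Things in the scene. Friction and masses are not known exactly. Their poses are not given: they have to be found in the camera images.
- lid_stand: Fixed white sheet-metal stand, 110 x 300 x 85 mm. Origin: centre of its underside; x to its high back, y along its length. Its board rises 35 degrees towards +x, with an 18 mm rubber ledge at the low front. The lids lie on it side by side, 70 mm left and right of the middle (which is where varies), grip bars square to the board: lid z leans 35 degrees towards the stand's -x.
- round_lid_grip (a point): Centre of the orange grip bar on the round lid; bar 40 mm long (lid x, up the slope), 14 thick (lid y), 30 tall (lid z, out of the lid's top). Lid: black disc, 84 mm diameter, 6 thick, 0.18 kg; its top is 15 mm below this point, its underside (rests on the rim) 21 mm below. Under it a grey spigot, 67 mm diameter, 8 deep, its lowest 4 mm tapering to 62.
- oblong_lid_grip (a point): Centre of the orange grip bar on the oblong lid; bar 40 mm long (lid x, up the slope), 14 thick (lid y), 30 tall (lid z, out of the top). Lid: black plate 84 (x) x 112 (y) x 6 mm, 0.18 kg; its top is 15 mm below this point, its underside (rests on the rim) 21 mm below. Under it a grey spigot 59 x 87 mm (x, y), 8 deep, its lowest 4 mm tapering to 54 x 82.
- round_pot_rim (a point): Centre of the mouth, at rim height, of the open round aluminium pot: 80 mm outside diameter, 55 mm tall, mouth 72 mm, wall 4 mm; z up. It stands loose on the bench, about 0.8 kg, and holds a ring gauge.
- oblong_box_rim (a point): Centre of the mouth, at rim height, of the open oblong aluminium box: 72 mm (its x) x 100 mm (its y) outside, 45 mm tall, mouth 64 x 92 mm, wall 4 mm; z up. It stands loose on the bench, about 0.8 kg, and holds gauge blocks. The oblong lid fits either way round (half a turn).
- probe_support: Fixed obstacle at the left, keep clear of it: a thin post 380 mm tall, standing 14 mm in x and -57 mm in y from this origin (world axes), and on it a hand-held probe that fills, from this origin, x -120 to -10 mm, y -70 to +130 mm, 170 to 390 mm above the bench (world axes). It always stands in the same place.
- marker_black: Black marker pen with a grey end, 136 mm long, 17 mm thick, lying near the front edge; origin at the centre of its underside. Bystander.
- tape_roll: Roll of beige tape, 94 mm diameter, 19 mm high, lying flat at the right; origin at the centre of its underside. Bystander.
- step_shaft: Stepped steel shaft, 101 mm long, 22 mm thick, lying at the front left; origin at the centre of its underside. Bystander.
Things that resemble listed ones, but are neither listed nor needed, are in the scene too. What is shaped like the part that bears round_lid_grip but pink or red is not meant.

How it is judged:
By the outcome, as a careful person would: the job done as asked, in the order asked, and still so for the second after the job is handed in, with the robot touching nothing.
It also fails if it takes over 69 s, if anything falls off the work surface, if the arm or the gripper's body presses on something with over 40 N, if the wrist force passes 120 N, or if a joint passes its speed limit or range.

## Working session

There is one attempt and no reset: what is moved stays moved. The work goes in short steps, Python scripts to look and compute and a shell command to move; the robot and the scene stay as the last step left them, time stands still between calls to the robot, and variables do not carry over. Pictures are saved under pics/ and viewed, and the job is handed in when it is done.

```bash
mkdir -p pics; ls; cat > h.py <<'E'
import numpy as np, cv2
from cell import ctrl, vision
def snap(n,tag):
    d=vision.get_image(n); cv2.imwrite(f'pics/{tag}.png',d['frame'][:,:,::-1]); 
    import pickle; pickle.dump(d,open(f'{tag}.pkl','wb')); return d
E
python3 - <<'E'
from h import *
print({k:np.round(v,3) if not isinstance(v,dict) else v for k,v in ctrl.read_state().items()}, ctrl.nose_length)
for n in('side','top'):
    d=snap(n,n+'0'); print({k:v for k,v in d.items() if k!='frame'})
E
```

```text
pics
{'clock': np.float64(0.0), 'qpos': array([-1.302,  0.629,  0.038,  1.518, -0.027,  0.996, -0.02 ]), 'qd': array([-0.001, -0.   , -0.001, -0.001, -0.   , -0.001, -0.001]), 'tau': array([ 1.0000e-03, -5.6341e+01,  1.2260e+00, -1.9344e+01,  1.1000e-02,
        1.0000e-02,  0.0000e+00]), 'eef_pos': array([213.351, 613.357, 255.388]), 'tool_rot': array([-3.14 ,  0.   ,  2.807]), 'force': array([-0.357,  0.431,  0.442]), 'torque': array([-0.025,  0.014,  0.008]), 'width': np.float64(85.297)} 25.0
{'fx': 468.01924193600945, 'fy': 468.01924193600945, 'cx': 319.02832126121814, 'cy': 237.23160304351484, 'k1': -0.06882520909355375, 'position': array([181.2581187 , 411.94096264, 852.78618129]), 'orientation': array([-2.53907576, -0.01478266, -2.47269305])}
{'fx': 505.839736440419, 'fy': 505.839736440419, 'cx': 318.72362249067885, 'cy': 248.3935152419631, 'k1': -0.07323297428431731, 'position': array([ 265.60401956,  -23.92070265, 1219.52780522]), 'orientation': array([-2.94031914e+00, -4.64138066e-04, -1.49992566e+00])}
```

View pics/side0.png

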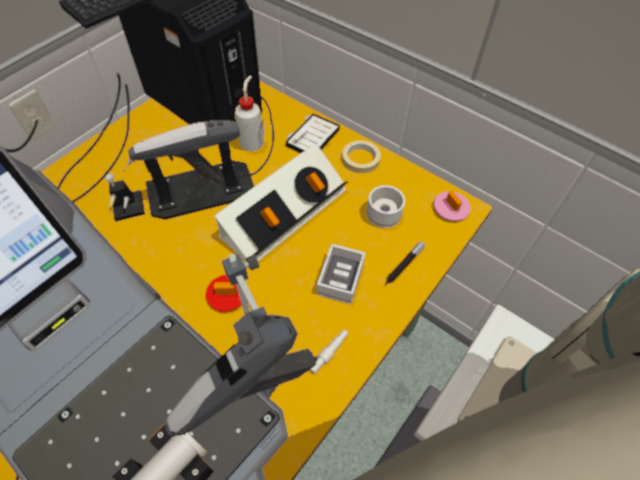

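View pics/top0.png

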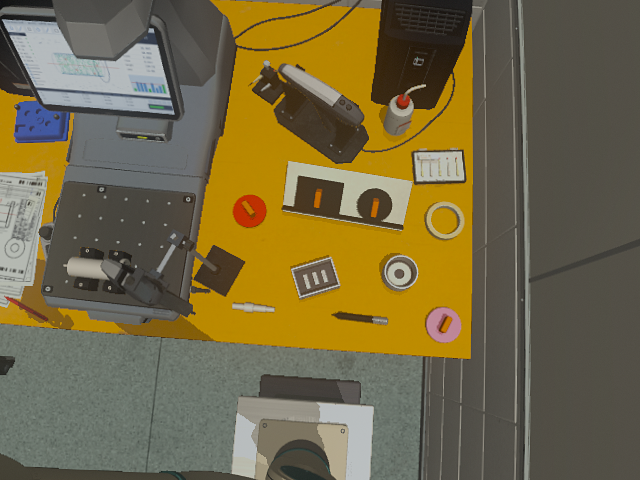

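```bash
cat >> h.py <<'E'
from scipy.spatial.transform import Rotation as Rt
import pickle
def load(t): return pickle.load(open(t+'.pkl','rb'))
def proj(d,P):
    P=np.atleast_2d(P); R=Rt.from_euler('xyz',d['orientation']).as_matrix()
    c=(P-d['position'])@R; s=c[:,:2]/c[:,2:]
    s=s*(1+d['k1']*(s**2).sum(1,keepdims=True))
    return s*[d['fx'],d['fy']]+[d['cx'],d['cy']]
def ray(d,uv):
    uv=np.atleast_2d(uv).astype(float); m=(uv-[d['cx'],d['cy']])/[d['fx'],d['fy']]; s=m.copy()
    for _ in range(20): s=m/(1+d['k1']*(s**2).sum(1,keepdims=True))
    R=Rt.from_euler('xyz',d['orientation']).as_matrix()
    return np.c_[s,np.ones(len(s))]@R.T
def atz(d,uv,z):
    r=ray(d,uv); return d['position']+r*((z-d['position'][2])/r[:,2])[:,None]
def crop(t,x,y,w,h,f,out):
    im=load(t)['frame'][y:y+h,x:x+w,::-1]; cv2.imwrite(f'pics/{out}.png',cv2.resize(im,None,fx=f,fy=f,interpolation=cv2.INTER_CUBIC))
E
python3 - <<'E'
from h import *
t,s=load('top0'),load('side0')
print(proj(t,[[213,614,256],[0,0,0],[500,0,0]]),proj(s,[[213,614,256],[500,0,0]]))
for n,uv,z in (('round pot',(400,270),55),('box',(316,277),45),('oblong grip',(318,197),70),('round grip',(375,206),70),('plate',(220,270),0),('red',(250,211),20)):
    print(n,atz(t,uv,z))
crop('top0',270,150,190,150,4,'ctop'); crop('side0',205,130,220,180,3.6,'cside')
E
```

```text
[[-12.32844616 351.62268381]
 [299.8501894  467.4171138 ]
 [315.53512732 253.71121958]] [[154.89474366 703.07754598]
 [315.64851395 262.63306834]]
round pot [[ 464.76024245 -200.51559031   55.        ]]
box [[435.99222959  -5.97314582  45.        ]]
oblong grip [[623.49066322   2.67012425  70.        ]]
round grip [[ 611.02188174 -133.26370368   70.        ]]
plate [[442.91592462 230.20634375   0.        ]]
red [[591.48672101 168.24528416  20.        ]]
```

View pics/ctop.png

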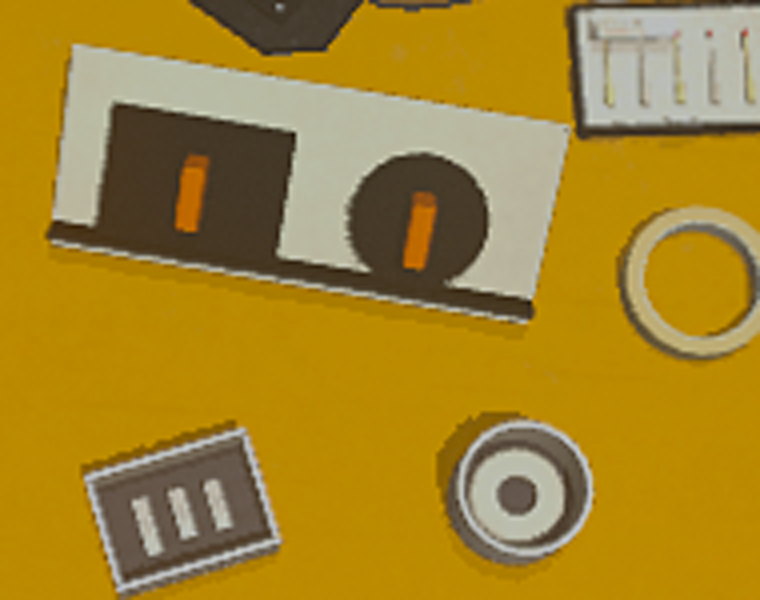

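View pics/cside.png

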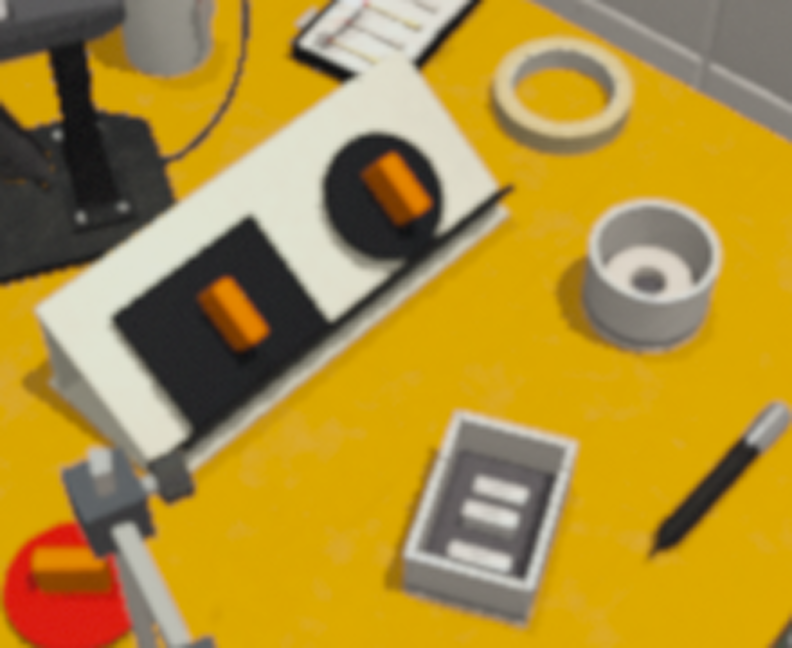

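```bash
cat >> h.py <<'E'
from scipy.optimize import minimize
def boxpts(sx,sy,sz): return np.array([[a,b,c] for a in(-sx/2,sx/2) for b in(-sy/2,sy/2) for c in(-sz/2,sz/2)])
def rend(d,P,x0,y0,w,h,f=4):
    p=(proj(d,P)-[x0,y0]+0.5)*f-0.5; im=np.zeros((h*f,w*f),np.float32)
    hull=cv2.convexHull(p.astype(np.float32)); cv2.fillConvexPoly(im,np.round(hull*16).astype(np.int32),1.0,shift=4)
    return cv2.resize(im,(w,h),interpolation=cv2.INTER_AREA)
def orange(d,x0,y0,w,h):
    hsv=cv2.cvtColor(d['frame'][y0:y0+h,x0:x0+w],cv2.COLOR_RGB2HSV)
    return hsv
E
python3 - <<'E'
from h import *
for t,pts in (('top0',[(318,197),(375,206),(300,225),(250,211),(318,188)]),('side0',[(269,217),(316,182),(275,295)])):
    d=load(t); hsv=cv2.cvtColor(d['frame'],cv2.COLOR_RGB2HSV)
    for u,v in pts: print(t,u,v,hsv[v,u],d['frame'][v,u])
    print(d['frame'][240:244,260], hsv[240,260])
t=load('top0')['frame']
print(t[197,310:327])
E
```

```text
top0 318 197 [ 17 255 190] [190 105   0]
top0 375 206 [ 17 255 190] [190 107   0]
top0 300 225 [ 22 255 187] [187 139   0]
top0 250 211 [ 18 255 190] [190 116   0]
top0 318 188 [ 15 149  87] [87 62 36]
[[185 135   0]
 [186 137   0]
 [186 136   0]
 [187 138   0]] [ 22 255 185]
side0 269 217 [ 16 255 196] [196 105   0]
side0 316 182 [ 17 255 212] [212 119   0]
side0 275 295 [ 23 255 218] [218 168   0]
[[35 36 37]
 [38 38 39]
 [36 35 35]
 [34 34 37]] [105  14  37]
[[ 70  54  34]
 [ 71  55  36]
 [ 70  55  37]
 [ 68  54  37]
 [ 64  51  33]
 [176  94   0]
 [190 104   0]
 [190 104   0]
 [190 105   0]
 [193 105   0]
 [152  82  10]
 [ 89  61  35]
 [ 65  51  32]
 [ 68  55  36]
 [ 68  55  37]
 [ 69  55  38]
 [ 69  56  38]]
```

```bash
cat > fit1.py <<'E'
from h import *
T,S=load('top0'),load('side0')
def mask(d,x0,y0,w,h):
    f=d['frame'][y0:y0+h,x0:x0+w].astype(float); return np.clip((f[...,0]-f[...,2]-45)/85,0,1)
reg={'obl':{'T':(306,180,25,36),'S':(255,200,30,36)},'rnd':{'T':(363,190,25,36),'S':(300,165,32,32)}}
D={'T':T,'S':S}
for k in reg:
    for c in 'TS':
        x,y,w,h=reg[k][c]; m=mask(D[c],x,y,w,h); print(k,c,round(m.sum(),1), round(m[[0,-1]].sum()+m[:,[0,-1]].sum(),2))
def lidR(yaw): 
    return Rt.from_euler('z',yaw).as_matrix()@Rt.from_euler('y',-np.radians(35)).as_matrix()
def cost(k,p,cams='TS'):
    R=lidR(p[3]); P=boxpts(40,14,30)@R.T+p[:3]; e=0
    for c in cams:
        r=reg[k][c]; e+=((rend(D[c],P,*r)-mask(D[c],*r))**2).sum()
    return e
if __name__=='__main__':
    for k,p0 in (('obl',[615,3,80]),('rnd',[600,-133,80])):
        for cams in ('TS','T','S'):
            best=None
            f=lambda q: cost(k,[q[0],q[1],q[2] if cams=='TS' else z0,q[3] if cams=='TS' else y0],cams)
            q=np.array(p0+[-0.19],float) if cams=='TS' else full.copy()
            for s in (8,3,1):
                r=minimize(f,q,method='Nelder-Mead',options=dict(initial_simplex=np.vstack([q]+[q+np.eye(4)[i]*[s,s,s,s*.02][i] for i in range(4)]),xatol=.02,fatol=1e-3,maxiter=600)); q=r.x
            if cams=='TS': full=q.copy(); z0=q[2]; y0=q[3]
            print(k,cams,np.round(q,3),round(r.fun,2))
E
python3 fit1.py
```

```text
obl T 116.1 2.96
obl S 207.1 0.0
rnd T 114.0 5.94
rnd S 201.8 0.35
obl TS [ 6.21798e+02  3.90500e+00  6.51080e+01 -9.30000e-02] 18.99
obl T [ 6.2250e+02  3.9570e+00  6.7336e+01 -1.9000e-02] 9.71
obl S [ 6.21759e+02  3.86800e+00  6.52540e+01 -9.10000e-02] 8.36
rnd TS [ 6.08866e+02 -1.32864e+02  6.41090e+01 -1.33000e-01] 25.17
rnd T [ 6.09380e+02 -1.32841e+02  6.63940e+01 -1.25000e-01] 17.22
rnd S [ 6.08839e+02 -1.32886e+02  6.54580e+01 -1.06000e-01] 6.82
```

```bash
python3 - <<'E'
from h import *
crop('top0',375,245,50,50,12,'pot_t'); crop('side0',355,175,60,60,10,'pot_s'); 
crop('top0',285,250,62,55,12,'box_t'); crop('side0',310,238,62,68,9,'box_s')
a=np.hstack([cv2.resize(cv2.imread(f'pics/{n}.png'),(400,400)) for n in('pot_t','pot_s')]); cv2.imwrite('pics/pots.png',a)
E
```

```text
(no output)
```

View pics/pots.png

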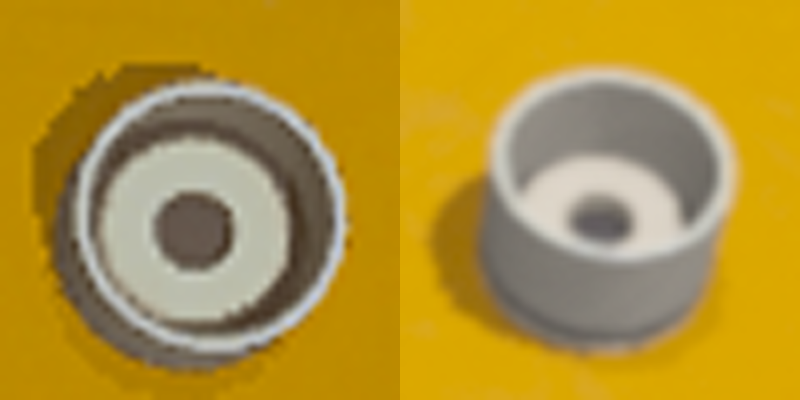

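View pics/box_t.png

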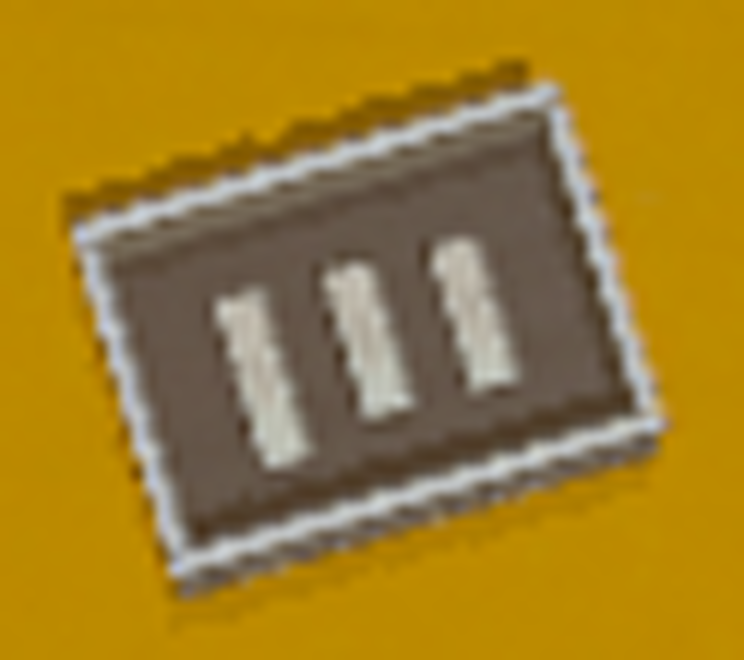

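View pics/box_s.png

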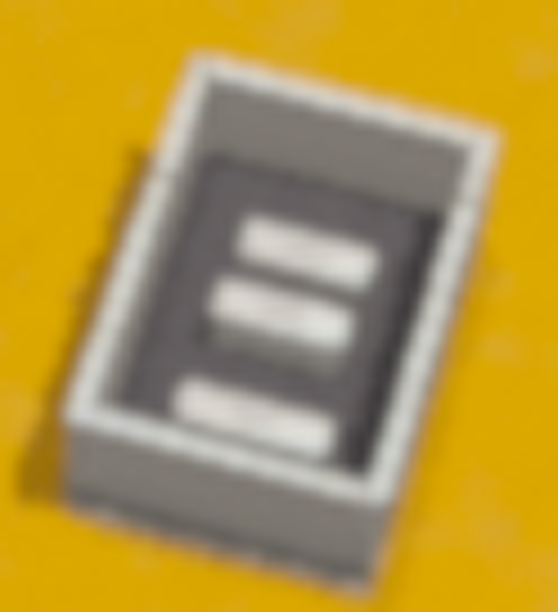

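```bash
cat > fit2.py <<'E'
from h import *
T,S=load('top0'),load('side0')
def smp(d,P,hp):
    p=proj(d,P).astype(np.float32); return cv2.remap(d['W'],p[:,0].reshape(-1,1),p[:,1].reshape(-1,1),cv2.INTER_LINEAR).ravel()
for d in (T,S): d['W']=d['frame'].min(2).astype(np.float32)
a=np.linspace(0,2*np.pi,240,endpoint=False)
def circ(r): return np.c_[r*np.cos(a),r*np.sin(a),0*a]
def rect(hx,hy,n=80):
    u=np.linspace(-1,1,n); o=np.ones(n)
    return np.vstack([np.c_[u*hx,o*hy,0*o],np.c_[u*hx,-o*hy,0*o],np.c_[o*hx,u*hy,0*o],np.c_[-o*hx,u*hy,0*o]])
def score(shape,d,q,z,sc=1):
    R=Rt.from_euler('z',q[2]).as_matrix(); v=0
    for off,w in ((-1.2,1),(0,1),(1.2,1),(4.0,-1.5),(-4.0,-1.5)):
        P=circ((38+off)*sc) if shape=='pot' else rect((34+off)*sc,(48+off)*sc)
        s=smp(d,P@R.T+[q[0],q[1],z],0); v+=w*np.minimum(s,200).mean()
    return v
if __name__=='__main__':
  for shape,q0,z in (('pot',[465,-200,0],55),('box',[436,-6,.19],45)):
    for name,ds in (('TS',(T,S)),('T',(T,)),('S',(S,))):
        f=lambda q:-sum(score(shape,d,q,z,q[3]) for d in ds)
        q=np.array(q0+[1.0])
        for s in (5,2,.7):
            st=[s,s,s*.02 if shape=='box' else 0.01,s*.004]
            r=minimize(f,q,method='Nelder-Mead',options=dict(initial_simplex=np.vstack([q]+[q+np.eye(4)[i]*st[i] for i in range(4)]),xatol=.005,maxiter=500)); q=r.x
        print(shape,name,np.round(q,3),round(r.fun,1))
E
python3 fit2.py; sed -i "s/(306,180,25,36)/(308,184,20,25)/;s/(363,190,25,36)/(364,194,22,25)/" fit1.py; python3 fit1.py
```

```text
pot TS [ 4.61472e+02 -2.02361e+02  1.60000e-02  9.98000e-01] -393.6
pot T [ 4.61637e+02 -2.02686e+02  8.00000e-03  9.97000e-01] -297.0
pot S [ 4.60379e+02 -1.99930e+02  1.10000e-02  1.00600e+00] -134.9
box TS [ 4.36488e+02 -3.46100e+00  3.68000e-01  1.00300e+00] -447.8
box T [ 4.36782e+02 -3.84200e+00  3.67000e-01  1.00000e+00] -320.8
box S [ 4.35295e+02 -1.12800e+00  3.65000e-01  1.00800e+00] -187.4
obl T 114.2 0.0
obl S 207.1 0.0
rnd T 109.0 0.0
rnd S 201.8 0.35
obl TS [ 6.22336e+02  3.71200e+00  6.50120e+01 -1.04000e-01] 17.45
obl T [ 6.22642e+02  3.77100e+00  6.70570e+01 -1.00000e-01] 8.83
obl S [ 6.22311e+02  3.59600e+00  6.95590e+01 -7.90000e-02] 7.75
rnd TS [ 6.08944e+02 -1.32855e+02  6.40730e+01 -1.33000e-01] 20.71
rnd T [ 6.09990e+02 -1.32829e+02  6.55500e+01 -4.60000e-02] 13.03
rnd S [ 6.08866e+02 -1.32911e+02  6.47840e+01 -1.19000e-01] 6.82
```

```bash
cat > fit3.py <<'E'
from fit1 import *
T['position']=T['position']+[-.7,1.4,0]; S['position']=S['position']+[.7,-1.4,0]
def f(q):
    ax=np.array([-np.sin(q[3]),np.cos(q[3]),0]); 
    return cost('obl',[*(q[:3]+ax*q[4]),q[3]])+cost('rnd',[*(q[:3]-ax*q[4]),q[3]])
q=np.array([615.5,-64.5,65,-.094,69.])
for s in (6,2,.7):
    r=minimize(f,q,method='Nelder-Mead',options=dict(initial_simplex=np.vstack([q]+[q+np.eye(5)[i]*[s,s,s,s*.02,s][i] for i in range(5)]),xatol=.01,maxiter=800)); q=r.x
ax=np.array([-np.sin(q[3]),np.cos(q[3]),0])
print(np.round(q,3),r.fun,'obl',q[:3]+ax*q[4],'rnd',q[:3]-ax*q[4])
# probe
for n,uv in (('T',[(75,265),(195,313),(172,243),(220,270),(244,256),(200,292),(222,245),(238,296)]),):
    for z in (0,): print(np.round(atz(T,uv,z),0))
for uv,z in (((253,307),11),((360,318),8),((445,220),19),((444,324),6),((250,211),6)): print(uv,np.round(atz(T,uv,z)))
for uv,z in (((282,209),0),((402,229),0),((287,162),85),((412,181),85)): print(uv,np.round(atz(T,uv,z)))
E
python3 fit3.py | tail -8
```

```text
(360, 318) [[ 350. -116.    8.]]
(445, 220) [[ 603. -311.   19.]]
(444, 324) [[ 349. -317.    6.]]
(250, 211) [[595. 172.   6.]]
(282, 209) [[607.  93.   0.]]
(402, 229) [[ 577. -208.    0.]]
(287, 162) [[700.  83.  85.]]
(412, 181) [[ 674. -215.   85.]]
```

```bash
python3 fit3.py | tail -18 | head -12; cat > prb.py <<'E'
from h import *
T=load('top0');S=load('side0')
# overlay hypothetic probe box for origin guess
import sys
ox,oy=float(sys.argv[1]),float(sys.argv[2])
out=[]
for d in(T,S):
    im=d['frame'][:,:,::-1].copy()
    for zz in (170,390):
        P=np.array([[ox-120,oy-70,zz],[ox-10,oy-70,zz],[ox-10,oy+130,zz],[ox-120,oy+130,zz]])
        cv2.polylines(im,[np.int32(proj(d,P))],True,(255,0,255),1)
    cv2.polylines(im,[np.int32(proj(d,[[ox+14,oy-57,0],[ox+14,oy-57,380]]))],False,(0,255,0),1)
    out.append(im)
cv2.imwrite('pics/prb.png',cv2.resize(np.hstack([out[0][180:440,:400],out[1][180:440,:400]]),(800,260)))
E
python3 prb.py 430 290
```

```text
[ 6.13317e+02 -6.28700e+01  6.95710e+01 -9.90000e-02  6.82630e+01] 45.08019085207612 obl [620.06469112   5.05859664  69.57082752] rnd [ 606.56908189 -130.79797096   69.57082752]
[[428. 596.   0.]
 [333. 281.   0.]
 [501. 359.   0.]
 [442. 232.   0.]
 [481. 176.   0.]
 [385. 275.   0.]
 [505. 233.   0.]
 [382. 181.   0.]]
(253, 307) [[357. 141.  11.]]
(360, 318) [[ 350. -116.    8.]]
(445, 220) [[ 603. -311.   19.]]
```

View pics/prb.png

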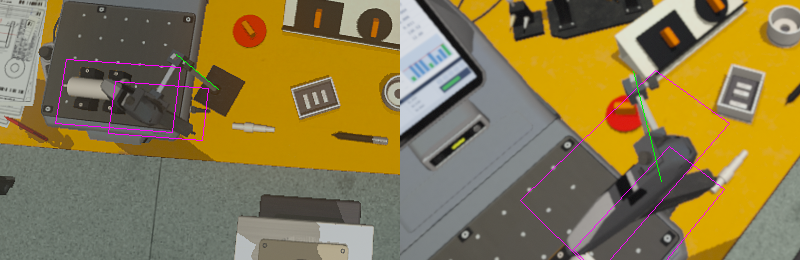

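```bash
python3 -m inch '{"travel":[[0,0,-1],[0,0,-3],[0,0,-6],[0,0,-9],[0,0,-12],[0,0,-15],[0,0,-18],[0,0,-20],[0,0,-21],[0,0,-21.5]],"twist":[0,0,0,0,0,0,0,0,0,0],"fingers":[8.5,8.5,8.5,8.5,8.5,8.5,8.5,8.5,8.5,8.5]}'; cat > st.py <<'E'
from h import *
import sys
# target grasp-point TCP: x y z yaw -> travel cm & twist
s=ctrl.read_state(); print('clk %.2f'%s['clock'],np.round(s['eef_pos'],1),np.round(s['tool_rot'],3),'F',np.round(s['force'],1),'q',np.round(s['qpos'],2),'w',round(float(s['width']),1))
if len(sys.argv)>3:
    a=list(map(float,sys.argv[1:])); R=Rt.from_euler('xyz',s['tool_rot']).as_matrix()
    t=R.T@(np.array(a[:3])-s['eef_pos'])/10
    print('travel',np.round(t,2), 'twist',round(-np.degrees((a[3]-s['tool_rot'][2]+np.pi)%(2*np.pi)-np.pi),2) if len(a)>3 else '')
E
python3 st.py 607 -131 470 3.043
```

```text
clock: 0.93
eef_pos: [213.7, 614.2, 473.3]
tool_rot: [3.139, -0.0, 2.807]
force: [-0.6, 0.5, 0.2]
width: 84.7
clk 0.93 [213.7 614.2 473.3] [ 3.139 -0.     2.807] F [-0.6  0.5  0.2] q [-1.31  0.5   0.05  1.15 -0.03  1.49 -0.02] w 84.7
travel [-61.64 -57.45   0.16] twist -13.54
```

```bash
python3 -m inch '{"travel":[[-0.6,-0.6,0],[-2.5,-2.3,0],[-4.9,-4.6,0],[-7.7,-7.2,0],[-10.5,-9.8,0],[-13.2,-12.4,0],[-16,-15,0],[-18.8,-17.5,0],[-21.6,-20.1,0],[-24.3,-22.7,0]],"twist":[0,0,0,0,0,0,0,0,0,0],"fingers":[8.5,8.5,8.5,8.5,8.5,8.5,8.5,8.5,8.5,8.5]}';python3 st.py 607 -131 470 3.043
```

```text
clock: 1.77
eef_pos: [368.5, 316.5, 469.6]
tool_rot: [-3.138, -0.001, 2.806]
force: [1.2, -1.2, 1.0]
width: 84.9
clk 1.77 [368.5 316.5 469.6] [-3.138e+00 -1.000e-03  2.806e+00] F [ 1.2 -1.2  1. ] q [-0.89  0.21  0.16  1.6  -0.03  1.34  0.51] w 84.9
travel [-3.725e+01 -3.441e+01  2.000e-02] twist -13.57
```

```bash
python3 -m inch '{"travel":[[-2.9,-2.7,0],[-6,-5.5,0],[-9,-8.3,0],[-12,-11.1,0],[-15,-13.9,0],[-18,-16.7,0],[-21,-19.5,0],[-24,-22.3,2],[-27,-25,4],[-30,-28,6]],"twist":[-1,-2.5,-4,-5.5,-7,-8.5,-10,-11.5,-13,-13.6],"fingers":[8.5,8.5,8.5,8.5,8.5,8.5,8.5,8.5,8.5,8.5]}';python3 st.py 607 -131 170 3.043
```

```text
clock: 2.6
eef_pos: [554.1, -35.2, 414.3]
tool_rot: [-3.142, -0.003, 3.045]
force: [0.3, 0.3, -0.3]
width: 84.8
clk 2.60 [554.1 -35.2 414.3] [-3.142e+00 -3.000e-03  3.045e+00] F [ 0.3  0.3 -0.3] q [-0.22  0.37  0.34  1.55 -0.13  1.25  1.62] w 84.8
travel [-6.27 -9.02 24.41] twist 0.11
```

```bash
python3 -m inch '{"travel":[[-1,-1.5,2],[-2,-3,4.5],[-3,-4.5,7.5],[-4,-6,10.5],[-5,-7.2,13.5],[-5.6,-7.9,16.5],[-5.6,-7.9,19.5],[-5.6,-7.9,22],[-5.6,-7.9,23.5],[-5.6,-7.9,24]],"twist":[0,0,0,0,0,0,0,0,0,0],"fingers":[6,6,6,6,6,6,6,6,6,6]}';python3 st.py 607 -131 88.5 3.043
python3 - <<'E'
from h import *
snap('side','side1');snap('top','top1')
crop('side1',220,90,200,150,4,'s1'); crop('top1',300,120,160,120,5,'t1')
E
```

```text
clock: 3.43
eef_pos: [598.8, -117.1, 172.2]
tool_rot: [3.141, -0.009, 3.043]
force: [-0.7, -0.3, 0.3]
width: 60.0
clk 3.43 [ 598.8 -117.1  172.2] [ 3.141 -0.009  3.043] F [-0.7 -0.3  0.3] q [-0.02  0.69  0.28  1.71 -0.25  0.78  1.85] w 60.0
travel [-1.03 -1.31  8.36] twist 0.01
```

View pics/s1.png

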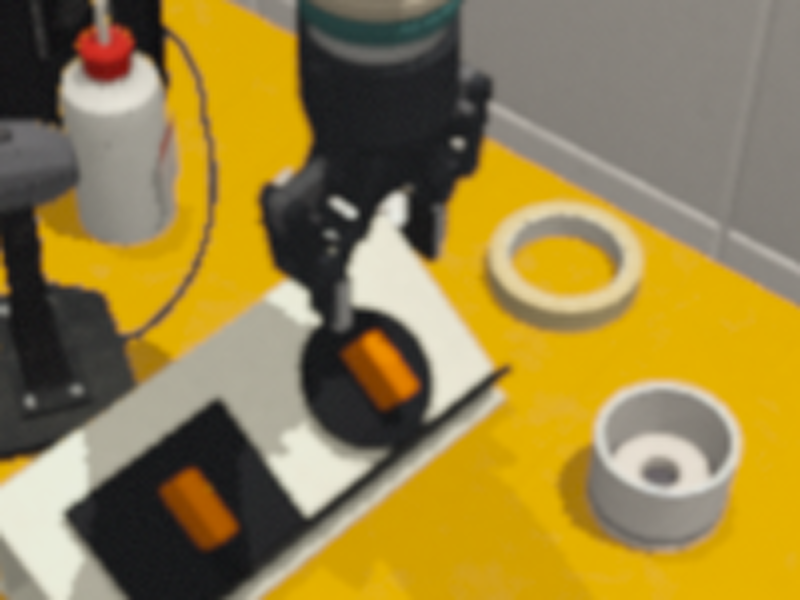

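View pics/t1.png

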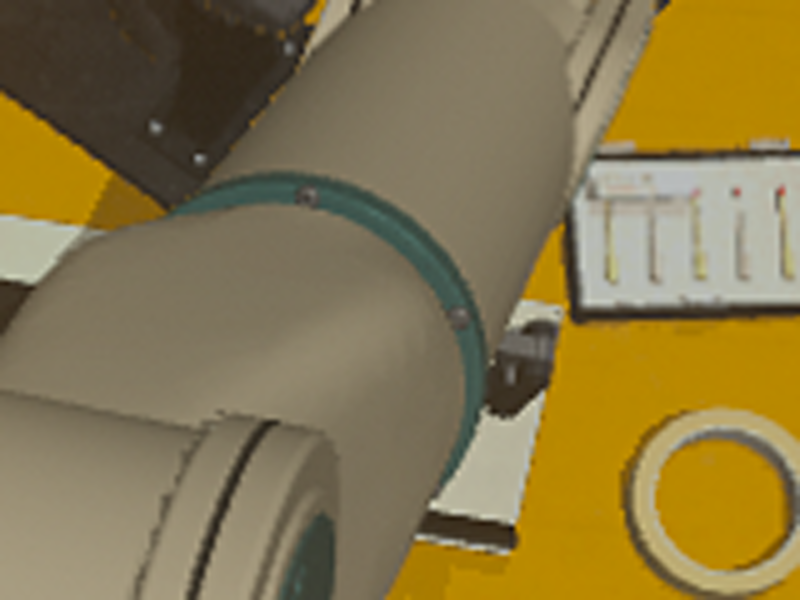

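```bash
python3 st.py 607 -131 88.5 3.043; python3 - <<'E'
from h import *
d=load('side1'); s=ctrl.read_state()
R=Rt.from_euler('xyz',s['tool_rot']).as_matrix()
im=cv2.resize(d['frame'][90:240,220:420,::-1],None,fx=4,fy=4,interpolation=cv2.INTER_CUBIC)
for wy,zz in ((30,25),(-30,25),(44,25),(-44,25),(30,-13),(-30,-13)):
    for xx in (-11,11):
        p=proj(d,R@np.array([xx,wy,zz-0])+s['eef_pos'])[0]; q=((p-[220,90]+.5)*4).astype(int); cv2.circle(im,tuple(int(v) for v in q),3,(255,0,255),-1)
def dr(c,sz,RR,col):
    for P in boxpts(*sz):
        q=((proj(d,RR@P+c)[0]-[220,90]+.5)*4).astype(int); cv2.circle(im,tuple(int(v) for v in q),3,col,-1)
RR=Rt.from_euler('z',-.099).as_matrix()@Rt.from_euler('y',-np.radians(35)).as_matrix()
dr(np.array([606.6,-130.8,69.6]),(40,14,30),RR,(0,255,0))
cv2.imwrite('pics/s1o.png',im)
E
```

```text
clk 3.53 [ 600.9 -117.3  174.9] [-3.142 -0.004  3.044] F [ 0.3 -1.1  0.3] q [-0.02  0.69  0.28  1.71 -0.25  0.79  1.84] w 59.9
travel [-0.78 -1.3   8.64] twist 0.03
```

View pics/s1o.png

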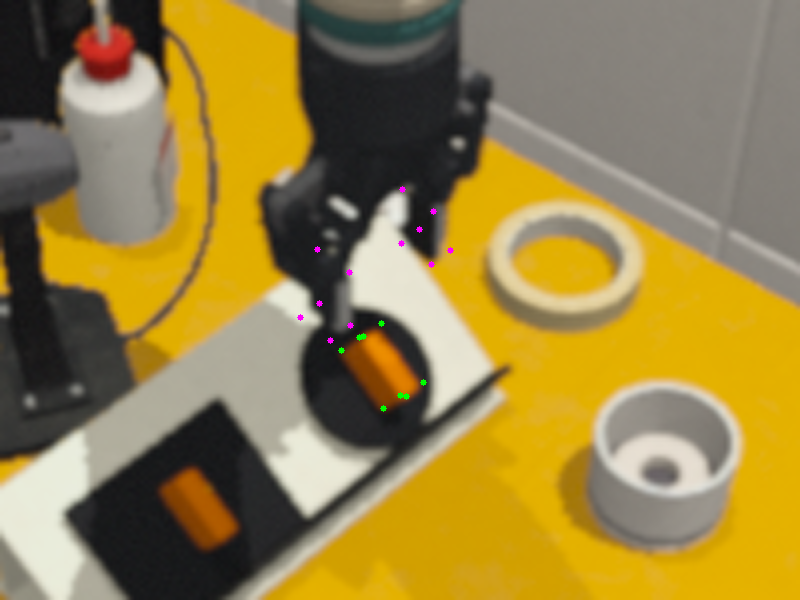

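```bash
python3 -m inch '{"travel":[[-0.3,-0.5,0],[-0.6,-1,1],[-0.8,-1.3,2.5],[-0.8,-1.3,4],[-0.8,-1.3,5.5],[-0.8,-1.3,7],[-0.8,-1.3,7.6],[-0.8,-1.3,8],[-0.8,-1.3,8],[-0.8,-1.3,8]],"twist":[0,0,0,0,0,0,0,0,0,0],"fingers":[4.5,4.5,4.5,4.5,4.5,4.5,4.5,4.5,4.5,4.5]}';python3 st.py 607 -131 88.5 3.043;  python3 - <<'E'
from h import *
snap('side','side2')
crop('side2',240,110,120,90,6,'s2')
E
```

```text
clock: 4.37
eef_pos: [610.1, -131.4, 97.4]
tool_rot: [-3.141, 0.001, 3.044]
force: [0.6, 0.6, -0.3]
width: 44.9
clk 4.37 [ 610.1 -131.4   97.4] [-3.141e+00  1.000e-03  3.044e+00] F [ 0.6  0.6 -0.3] q [ 0.03  0.8   0.24  1.72 -0.28  0.65  1.89] w 44.9
travel [0.31 0.01 0.89] twist 0.05
```

View pics/s2.png

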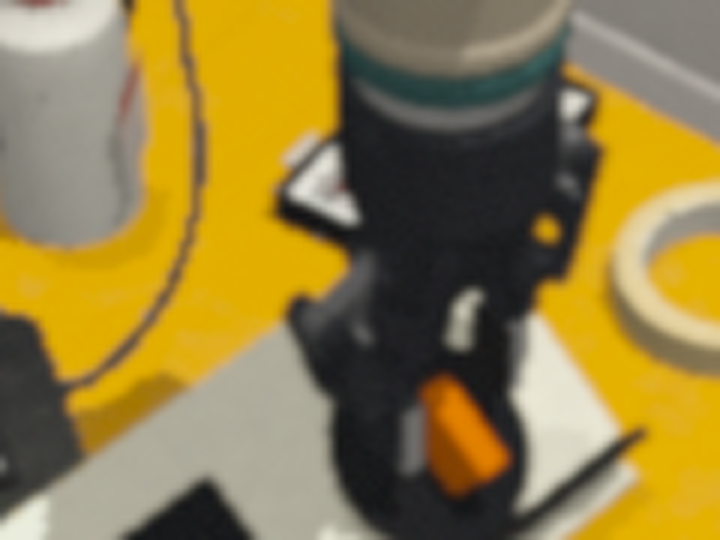

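```bash
python3 -m inch '{"travel":[[0,0,0.3],[0.2,0,0.7],[0.3,0,0.8],[0.3,0,0.8],[0.3,0,0.8],[0.3,0,0.8],[0.3,0,0.8],[0.3,0,0.8],[0.3,0,0.8],[0.3,0,0.8]],"twist":[0,0,0,0,0,0,0,0,0,0],"fingers":[4,3,2.6,2.4,2.2,2,1.8,1.6,1.4,1]}';python3 st.py 607 -131 88.5 3.043;  python3 - <<'E'
from h import *
snap('side','side3')
crop('side3',240,110,120,90,6,'s3')
E
```

```text
clock: 5.25
eef_pos: [606.6, -130.8, 89.0]
tool_rot: [-3.141, 0.0, 3.044]
force: [-0.9, 0.3, 2.5]
width: 12.8
clk 5.25 [ 606.6 -130.8   89. ] [-3.141  0.     3.044] F [-0.9  0.3  2.5] q [ 0.03  0.81  0.23  1.74 -0.29  0.63  1.9 ] w 12.8
travel [-0.04 -0.02  0.05] twist 0.06
```

View pics/s3.png

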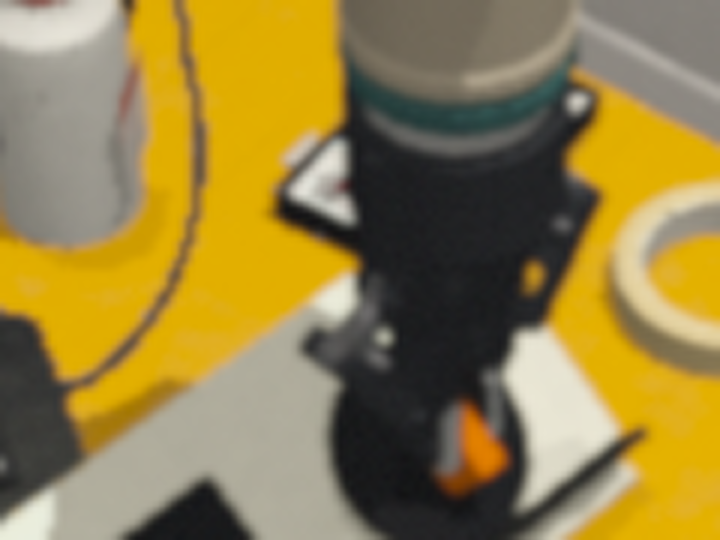

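```bash
python3 -m inch '{"travel":[[0,0,-0.5],[0,0,-1.5],[0,0,-3],[0,0,-5],[0,0,-7.5],[0.5,1,-9.5],[1.5,2.5,-10],[3,4.5,-10],[5,7.2,-10],[7,10,-10]],"twist":[0,0,0,0,0,0,0,0,0,0],"fingers":[1,1,1,1,1,1,1,1,1,1]}'
python3 -m inch '{"travel":[[2,2.9,0],[4,5.8,0],[6,8.7,0],[7.4,10.7,0],[8.2,11.8,1],[8.4,12.2,2],[8.4,12.2,3],[8.4,12.2,4],[8.4,12.2,4.5],[8.4,12.2,4.5]],"twist":[0,0,0,0,0,0,0,0,0,0],"fingers":[1,1,1,1,1,1,1,1,1,1]}'
python3 st.py 475 105 60 3.044;  python3 - <<'E'
from h import *
snap('side','side4')
crop('side4',160,120,260,195,3,'s4')
E
```

```text
clock: 6.13
eef_pos: [546.0, -24.1, 189.5]
tool_rot: [-3.142, 0.001, 3.042]
force: [-0.3, 1.5, -1.8]
width: 12.7
clock: 6.97
eef_pos: [474.6, 104.2, 142.6]
tool_rot: [-3.14, -0.002, 3.042]
force: [-0.4, -0.4, -1.8]
width: 12.7
clk 6.97 [474.6 104.2 142.6] [-3.140e+00 -2.000e-03  3.042e+00] F [-0.4 -0.4 -1.8] q [-0.45  0.59  0.27  2.08 -0.31  0.51  1.51] w 12.7
travel [-0.05  0.1   8.26] twist -0.09
```

View pics/s4.png

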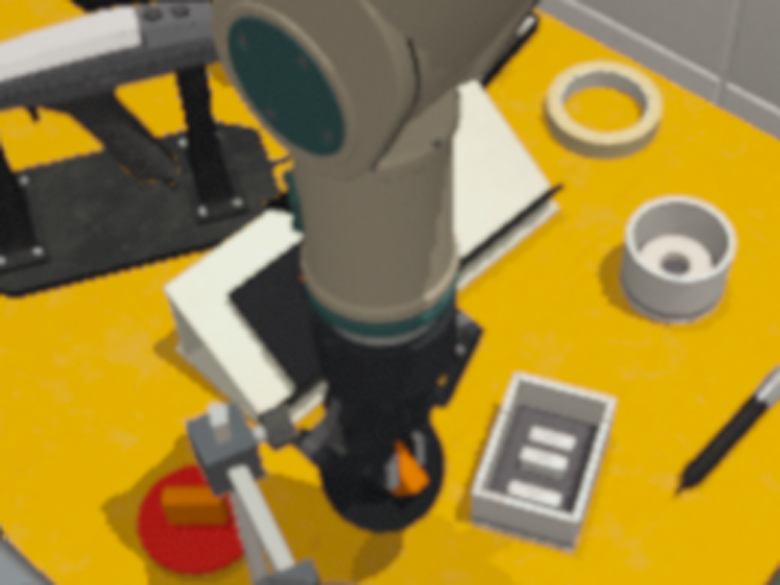

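```bash
python3 -m inch '{"travel":[[0,0,1],[0,0,2.5],[0,0,4],[0,0,5.5],[0,0,6.5],[0,0,7.2],[0,0,7.6],[0,0,7.8],[0,0,7.9],[0,0,8]],"twist":[0,0,0,0,0,0,0,0,0,0],"fingers":[1,1,1,1,1,1,1,1,1,1]}'
python3 -m inch '{"travel":[[0,0,0.1],[0,0,0.2],[0,0,0.3],[0,0,0.4],[0,0,0.4],[0,0,0.5],[0,0,0.5],[0,0,0.5],[0,0,0.5],[0,0,0.5]],"twist":[0,0,0,0,0,0,0,0,0,0],"fingers":[1,1,1,1,1,1,1,1,1,1]}'
python3 st.py 475 105 60 3.044
```

```text
clock: 7.85
eef_pos: [475.3, 105.4, 64.0]
tool_rot: [3.141, 0.001, 3.044]
force: [0.3, -0.7, -1.8]
width: 12.5
clock: 8.68
eef_pos: [476.0, 105.3, 61.4]
tool_rot: [3.14, 0.003, 3.044]
force: [-3.1, -1.1, 25.3]
width: 12.7
clk 8.68 [476.  105.3  61.4] [3.140e+00 3.000e-03 3.044e+00] F [-3.1 -1.1 25.3] q [-0.38  0.74  0.16  2.12 -0.37  0.31  1.56] w 12.7
travel [ 0.1  -0.04  0.14] twist -0.02
```

```bash
python3 -m inch '{"travel":[[-0.2,0,0],[-0.4,0,0.05],[-0.6,0,0.15],[-0.8,0,0.2],[-1,0,0.3],[-1.2,0,0.4],[-1.4,0,0.45],[-1.4,0,0.45],[-1.4,0,0.45],[-1.4,0,0.45]],"twist":[0,0,0,0,0,0,0,0,0,0],"fingers":[1,1,1,1,1,1,1,1,1,1]}'
python3 st.py 475 105 60 3.044;python3 - <<'E'
from h import *
snap('side','side5')
crop('side5',230,220,120,90,6,'s5')
E
```

```text
clock: 9.52
eef_pos: [489.5, 104.0, 56.2]
tool_rot: [3.14, 0.002, 3.044]
force: [-1.7, -0.7, 17.6]
width: 12.7
clk 9.52 [489.5 104.   56.2] [3.140e+00 2.000e-03 3.044e+00] F [-1.7 -0.7 17.6] q [-0.38  0.76  0.17  2.08 -0.37  0.32  1.57] w 12.7
travel [ 1.45 -0.04 -0.38] twist -0.01
```

View pics/s5.png

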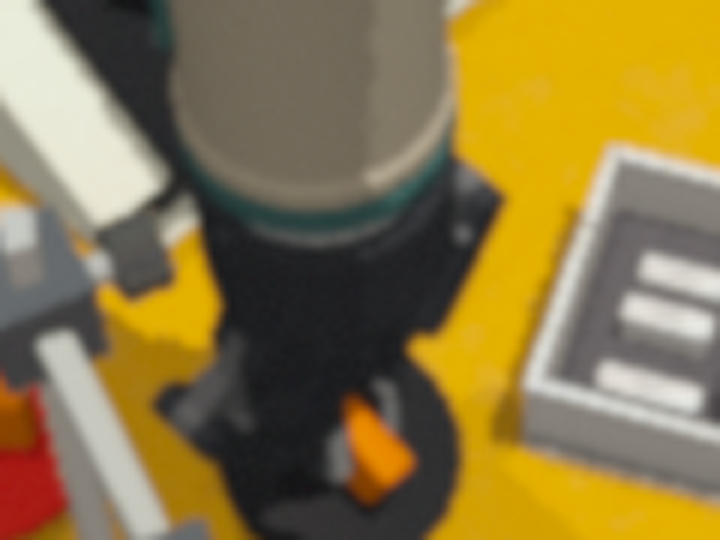

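```bash
python3 -m inch '{"travel":[[-0.2,0,0.1],[-0.4,0,0.2],[-0.6,0,0.35],[-0.8,0,0.5],[-1,0,0.6],[-1.2,0,0.75],[-1.4,0,0.9],[-1.5,0,1],[-1.55,0,1.05],[-1.55,0,1.1]],"twist":[0,0,0,0,0,0,0,0,0,0],"fingers":[1,1,1,1,1,1,1,1,1,1]}'
python3 st.py 505 105 45 3.044;python3 - <<'E'
from h import *
snap('side','side6')
crop('side6',230,220,120,90,6,'s6')
E
```

```text
clock: 10.4
eef_pos: [505.7, 102.4, 45.1]
tool_rot: [3.14, 0.003, 3.044]
force: [0.6, -1.3, 13.8]
width: 13.1
clk 10.40 [505.7 102.4  45.1] [3.140e+00 3.000e-03 3.044e+00] F [ 0.6 -1.3 13.8] q [-0.36  0.79  0.16  2.04 -0.36  0.33  1.57] w 13.1
travel [0.09 0.25 0.01] twist -0.01
```

View pics/s6.png

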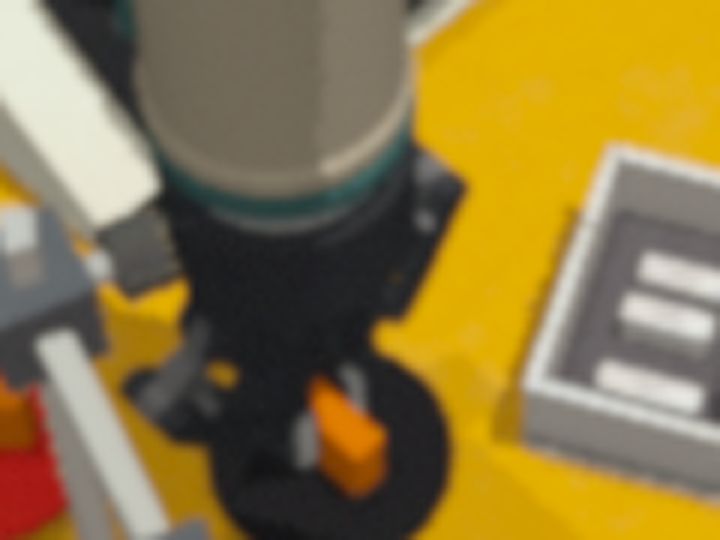

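```bash
python3 -m inch '{"travel":[[0,0,0.1],[0,0,0.2],[0,0,0.3],[0,0,0.4],[0,0,0.4],[0,0,0.4],[0,0,0.4],[0,0,0.4],[0,0,0.4],[0,0,0.4]],"twist":[0,0,0,0,0,0,0,0,0,0],"fingers":[1,1,1,1,1,1,1,1,1,1]}'
python3 st.py 505 105 45 3.044
```

```text
clock: 11.28
eef_pos: [507.2, 102.3, 43.5]
tool_rot: [3.139, 0.007, 3.043]
force: [-2.3, -1.1, 36.2]
width: 13.0
clk 11.28 [507.2 102.3  43.5] [3.139 0.007 3.043] F [-2.3 -1.1 36.2] q [-0.36  0.79  0.16  2.04 -0.37  0.32  1.58] w 13.0
travel [ 0.25  0.25 -0.15] twist -0.03
```

```bash
python3 -m inch '{"travel":[[0,0,-0.4],[0,0,-1],[0,0,-2],[0,0,-4],[0,0,-6],[0,0,-8],[0,0,-9.5],[0,0,-10],[0,0,-10],[0,0,-10]],"twist":[0,0,0,0,0,0,0,0,0,0],"fingers":[1,1,1,1,1,1,1,1,1,1]}'
python3 st.py 505 105 45 3.044;python3 - <<'E'
from h import *
snap('side','side7')
print(np.round(ctrl.read_state()['eef_pos'],1))
crop('side7',230,190,120,90,6,'s7')
E
```

```text
clock: 12.12
eef_pos: [503.8, 102.6, 138.9]
tool_rot: [-3.142, -0.001, 3.045]
force: [0.0, 0.4, -1.8]
width: 12.7
clk 12.12 [503.8 102.6 138.9] [-3.142e+00 -1.000e-03  3.045e+00] F [ 0.   0.4 -1.8] q [-0.43  0.63  0.27  2.01 -0.31  0.54  1.52] w 12.7
travel [-0.1   0.25  9.39] twist 0.03
[503.5 102.5 138.4]
```

View pics/s7.png

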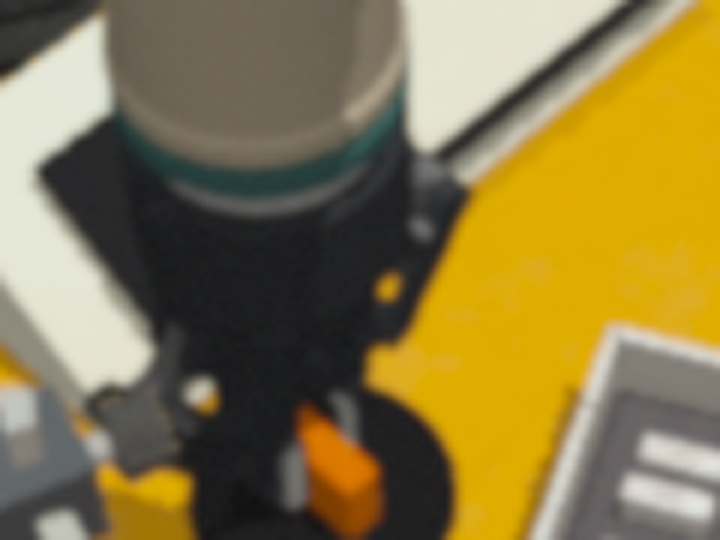

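```bash
python3 -m inch '{"travel":[[0,-1,0],[0,-3,0],[0.1,-6,0],[0.2,-9.5,0],[0.2,-13,0],[0.3,-16.5,0],[0.3,-20,0],[0.4,-23.5,0],[0.5,-27,0],[0.5,-29.5,0]],"twist":[0,0,0,0,0,0,0,0,0,0],"fingers":[1,1,1,1,1,1,1,1,1,1]}'
python3 st.py 469 -202 140 3.044
```

```text
clock: 13.0
eef_pos: [468.3, -195.1, 138.4]
tool_rot: [-3.14, -0.002, 3.04]
force: [0.6, 0.3, -1.9]
width: 13.0
clk 13.00 [ 468.3 -195.1  138.4] [-3.14e+00 -2.00e-03  3.04e+00] F [ 0.6  0.3 -1.9] q [ 0.2   0.62  0.2   2.02 -0.23  0.52  2.03] w 13.0
travel [-0.13 -0.68 -0.16] twist -0.22
```

```bash
python3 -m inch '{"travel":[[0,-0.5,0],[0,-1,0.5],[0,-1.1,1],[0,-1.1,1.5],[0,-1.1,2],[0,-1.1,2],[0,-1.1,2],[0,-1.1,2],[0,-1.1,2],[0,-1.1,2]],"twist":[0,0,0,0,0,0,0,0,0,0],"fingers":[1,1,1,1,1,1,1,1,1,1]}'
python3 st.py 469 -202 110 3.044
python3 - <<'E'
from h import *
snap('side','side8');snap('top','top8')
s=ctrl.read_state();print(np.round(s['eef_pos'],1),s['clock'])
crop('side8',320,130,140,105,5.5,'s8');crop('top8',340,200,140,105,5.5,'t8')
E
```

```text
clock: 13.83
eef_pos: [469.7, -201.5, 119.4]
tool_rot: [-3.141, 0.0, 3.045]
force: [0.6, 0.4, -3.3]
width: 12.4
clk 13.83 [ 469.7 -201.5  119.4] [-3.141  0.     3.045] F [ 0.6  0.4 -3.3] q [ 0.23  0.65  0.18  2.03 -0.24  0.48  2.06] w 12.4
travel [ 0.07 -0.06  0.94] twist 0.04
[ 469.6 -201.6  119.4] 13.9333
```

View pics/s8.png

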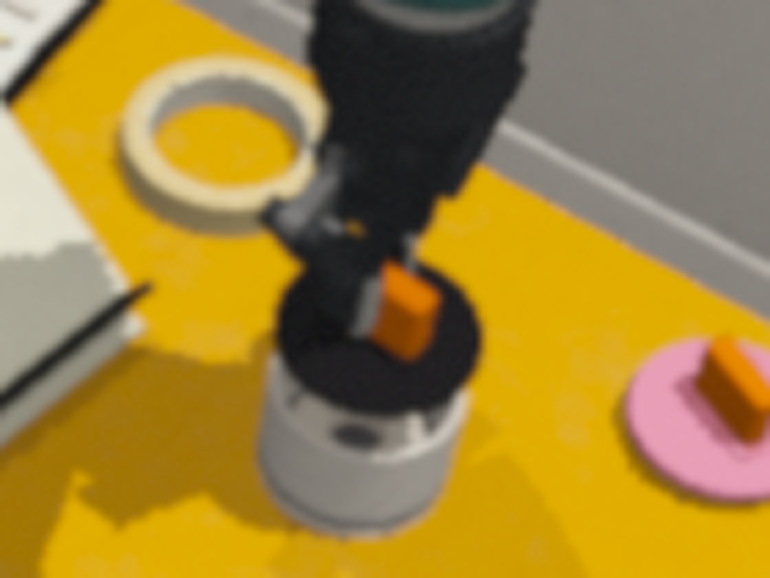

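View pics/t8.png

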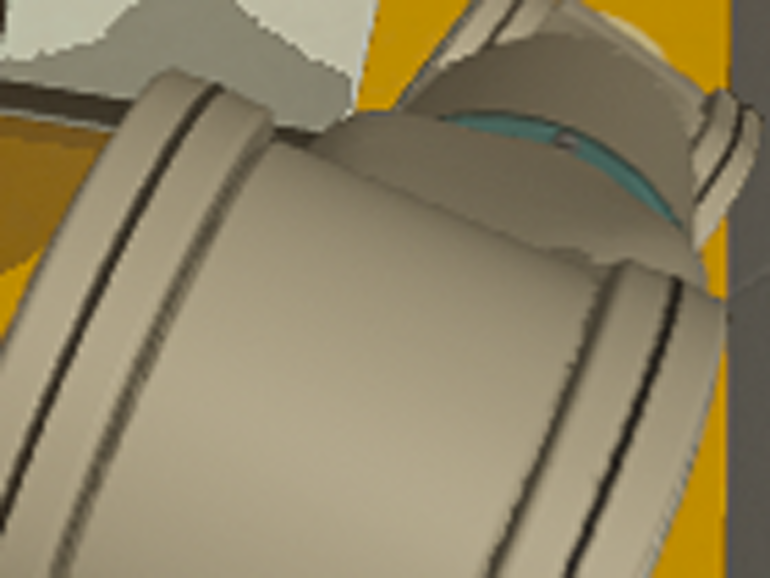

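```bash
cat > disc.py <<'E'
from h import *
from scipy.optimize import least_squares
import sys
tag=sys.argv[1]; tcp=np.array(list(map(float,sys.argv[2:5]))); yaw=float(sys.argv[5]); x0,y0,w,h=map(int,sys.argv[6:10])
d=load(tag); g=d['frame'].max(2).astype(np.float32)
a=np.linspace(0,2*np.pi,180,endpoint=False)
def disc(p): # p: lid underside centre xyz, pitch (tilt about lid y)
    R=Rt.from_euler('z',yaw-np.pi).as_matrix()@Rt.from_euler('y',p[3]).as_matrix()
    P=np.vstack([np.c_[42*np.cos(a),42*np.sin(a),0*a],np.c_[42*np.cos(a),42*np.sin(a),0*a+6]])
    return P@R.T+p[:3], R
u=np.array([np.cos(yaw-np.pi),np.sin(yaw-np.pi),0])
p=np.r_[tcp-8*u-[0,0,37],0.]
def hull(p): return cv2.convexHull(proj(d,disc(p)[0]).astype(np.float32)).reshape(-1,2)
def pts(p):
    H=hull(p); c=H.mean(0); out=[]
    ang=np.radians(np.arange(-75,165,4)) # image angle: right, down, left-down
    for t in ang:
        n=np.array([np.cos(t),np.sin(t)])
        # hull intersection radius
        k=np.arange(0,60,.1); m=np.array([cv2.pointPolygonTest(H,tuple((c+n*r).astype(float)),False)>=0 for r in k]); r0=k[m][-1]
        r=np.arange(r0-5,r0+6,.25); q=(c+r[:,None]*n).astype(np.float32)
        v=cv2.remap(g,q[:,0].reshape(-1,1),q[:,1].reshape(-1,1),cv2.INTER_LINEAR).ravel()
        i=np.where((v[:-1]<90)&(v[1:]>=90))[0]
        if len(i) and v[0]<75: out.append((c+n*r[i[0]],r[i[0]]-r0,np.degrees(t)))
    return out
E_=pts(p); print('initial residual px',[(int(e[2]),round(e[1],1)) for e in E_][::3])
X=np.array([e[0] for e in E_],np.float32)
def res(q,pit,z):
    H=hull([q[0],q[1],z,pit]); 
    return np.array([cv2.pointPolygonTest(H,(float(x),float(y)),True) for x,y in X])
for pit in (-.06,-.03,0,.03,.06):
  for dz in (-3,0,3):
    r=least_squares(res,p[:2],args=(pit,p[2]+dz),diff_step=1e-4,loss='soft_l1'); print(pit,dz,np.round(r.x,1),'vs nominal',np.round(r.x-p[:2],1),'rms',round(float(np.sqrt((r.fun**2).mean())),3))
r=least_squares(res,p[:2],args=(0,p[2]),diff_step=1e-4,loss='soft_l1')
im=cv2.resize(d['frame'][y0:y0+h,x0:x0+w,::-1],None,fx=5,fy=5,interpolation=cv2.INTER_CUBIC)
def dr(P,col):
    for q in ((P-[x0,y0]+.5)*5).astype(int): cv2.circle(im,(int(q[0]),int(q[1])),1,col,-1)
dr(hull(p),(255,0,255)); dr(hull([*r.x,p[2],0]),(0,255,0)); dr(X,(0,0,255))
R=disc(p)[1]; dr(proj(d,boxpts(40,14,30)@R.T+[*r.x,p[2]+21]),(255,255,0))
cv2.imwrite('pics/disc_%s.png'%tag,im)
E
python3 disc.py side8 469.6 -201.6 119.4 3.045 345 160 90 80
```

```text
initial residual px [(-23, np.float64(-1.8)), (-11, np.float64(-1.5)), (1, np.float64(-1.5)), (13, np.float64(-1.0)), (25, np.float64(-1.0)), (37, np.float64(-1.0)), (49, np.float64(0.2)), (61, np.float64(0.2)), (73, np.float64(-0.2)), (85, np.float64(0.2)), (97, np.float64(0.5)), (109, np.float64(0.2)), (121, np.float64(0.0)), (133, np.float64(-0.2)), (145, np.float64(0.0)), (157, np.float64(-0.5))]
-0.06 -3 [ 465.1 -202.7] vs nominal [ 3.5 -1.9] rms 0.463
-0.06 0 [ 464.2 -200.4] vs nominal [2.6 0.4] rms 0.485
-0.06 3 [ 463.3 -198.1] vs nominal [1.7 2.7] rms 0.508
-0.03 -3 [ 464.8 -202.3] vs nominal [ 3.1 -1.5] rms 0.513
-0.03 0 [ 463.9 -200. ] vs nominal [2.2 0.8] rms 0.537
-0.03 3 [ 463.  -197.8] vs nominal [1.3 3.1] rms 0.562
0 -3 [ 464.4 -201.9] vs nominal [ 2.8 -1.1] rms 0.571
0 0 [ 463.5 -199.7] vs nominal [1.9 1.2] rms 0.597
0 3 [ 462.6 -197.4] vs nominal [1.  3.5] rms 0.623
0.03 -3 [ 464.  -201.6] vs nominal [ 2.4 -0.7] rms 0.636
0.03 0 [ 463.1 -199.3] vs nominal [1.5 1.6] rms 0.662
0.03 3 [ 462.2 -197. ] vs nominal [0.5 3.9] rms 0.689
0.06 -3 [ 463.6 -201.2] vs nominal [ 1.9 -0.3] rms 0.705
0.06 0 [ 462.7 -198.9] vs nominal [1. 2.] rms 0.733
0.06 3 [ 461.8 -196.6] vs nominal [0.1 4.3] rms 0.76
```

View pics/disc_side8.png

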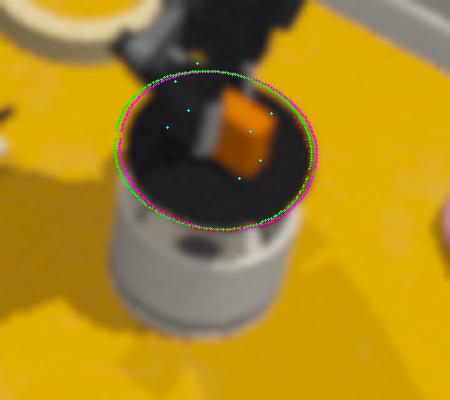

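```bash
sed -e 's/for pit in (-.06,-.03,0,.03,.06):/RAD=42/' disc.py > /dev/null; python3 - <<'E'
s=open('disc.py').read()
s=s.replace("a=np.linspace","RAD=[42.]\na=np.linspace",1).replace("42*np","RAD[0]*np")
s=s.replace("np.arange(-75,165,4)","np.arange(-40,185,4)").replace("<90)&(v[1:]>=90)","<110)&(v[1:]>=110)")
i=s.index("for pit in"); j=s.index("r=least_squares(res,p[:2],args=(0,p[2])")
s=s[:i]+'''
for rad in (42,41,40):
  RAD[0]=rad
  for pit in (-.05,0,.05):
    r=least_squares(res,p[:2],args=(pit,p[2]),diff_step=1e-4,loss='soft_l1'); print(rad,pit,np.round(r.x,1),'vs nominal',np.round(r.x-p[:2],1),'rms',round(float(np.sqrt((r.fun**2).mean())),3))
RAD[0]=40.5
'''+s[j:]
open('disc.py','w').write(s)
E
python3 disc.py side8 469.6 -201.6 119.4 3.045 345 160 90 80
```

```text
initial residual px [(-24, np.float64(-1.5)), (-12, np.float64(-1.5)), (0, np.float64(-1.2)), (12, np.float64(-0.8)), (24, np.float64(-0.8)), (36, np.float64(-0.8)), (48, np.float64(0.8)), (59, np.float64(2.8)), (72, np.float64(0.0)), (84, np.float64(1.0)), (116, np.float64(0.8)), (128, np.float64(0.2)), (140, np.float64(3.8)), (152, np.float64(0.5)), (164, np.float64(-0.5)), (176, np.float64(-0.8))]
42 -0.05 [ 462.6 -199.3] vs nominal [0.9 1.6] rms 1.079
42 0 [ 461.9 -198.7] vs nominal [0.3 2.1] rms 1.124
42 0.05 [ 461.2 -198.2] vs nominal [-0.4  2.6] rms 1.172
41 -0.05 [ 461.4 -198.5] vs nominal [-0.2  2.3] rms 0.958
41 0 [ 460.8 -198. ] vs nominal [-0.8  2.8] rms 0.979
41 0.05 [ 460.1 -197.5] vs nominal [-1.5  3.3] rms 1.009
40 -0.05 [ 460.3 -197.7] vs nominal [-1.3  3.1] rms 0.918
40 0 [ 459.8 -197.3] vs nominal [-1.9  3.6] rms 0.913
40 0.05 [ 459.2 -196.8] vs nominal [-2.5  4. ] rms 0.923
```

View pics/disc_side8.png

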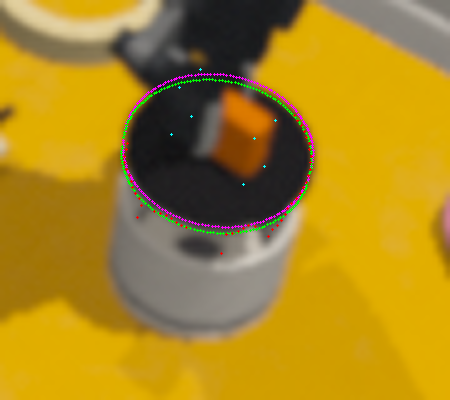

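```bash
python3 -m inch '{"travel":[[0.1,0.05,0.3],[0.1,0.05,0.7],[0.1,0.05,1.1],[0.1,0.05,1.4],[0.1,0.05,1.6],[0.1,0.05,1.8],[0.1,0.05,1.95],[0.1,0.05,2.1],[0.1,0.05,2.2],[0.1,0.05,2.2]],"twist":[0,0,0,0,0,0,0,0,0,0],"fingers":[1,1,1,1,1,1,1,1,1,1]}'
python3 st.py 468.6 -201 92.5 3.044
python3 - <<'E'
from h import *
snap('side','side9')
crop('side9',345,155,90,80,6.5,'s9')
E
```

```text
clock: 14.77
eef_pos: [468.5, -201.0, 97.0]
tool_rot: [3.141, -0.0, 3.044]
force: [0.1, 0.6, -2.0]
width: 12.8
clk 14.77 [ 468.5 -201.    97. ] [ 3.141 -0.     3.044] F [ 0.1  0.6 -2. ] q [ 0.24  0.69  0.16  2.04 -0.25  0.43  2.07] w 12.8
travel [-0.01  0.    0.45] twist 0.01
```

View pics/s9.png

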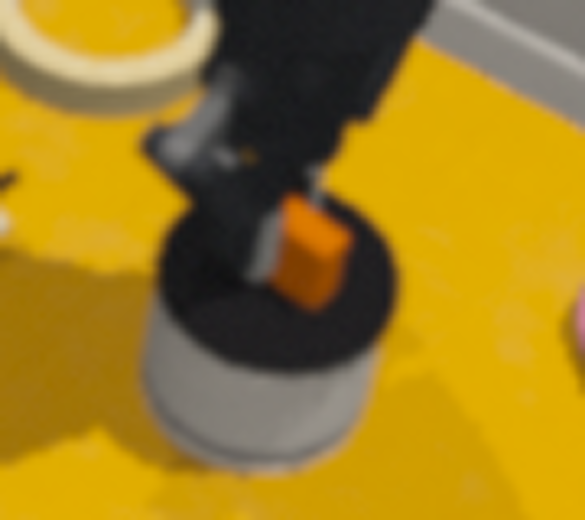

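```bash
python3 -m inch '{"travel":[[0,0,0.06],[0,0,0.12],[0,0,0.18],[0,0,0.24],[0,0,0.3],[0,0,0.36],[0,0,0.4],[0,0,0.44],[0,0,0.48],[0,0,0.5]],"twist":[0,0,0,0,0,0,0,0,0,0],"fingers":[1,1,1,1,1,1,1,1,1,1]}'
python3 st.py 468.6 -201 92.5 3.044
```

```text
clock: 15.65
eef_pos: [468.9, -201.4, 92.3]
tool_rot: [-3.141, 0.001, 3.044]
force: [2.3, -1.6, -1.9]
width: 12.4
clk 15.65 [ 468.9 -201.4   92.3] [-3.141e+00  1.000e-03  3.044e+00] F [ 2.3 -1.6 -1.9] q [ 0.25  0.7   0.16  2.04 -0.25  0.42  2.07] w 12.4
travel [ 0.04  0.04 -0.02] twist -0.0
```

```bash
python3 -m inch '{"travel":[[-0.05,-0.05,0],[-0.1,-0.1,0],[-0.1,-0.1,0],[-0.1,-0.1,0.03],[-0.1,-0.1,0.06],[-0.1,-0.1,0.1],[-0.1,-0.1,0.13],[-0.1,-0.1,0.16],[-0.1,-0.1,0.16],[-0.1,-0.1,0.16]],"twist":[0,0,0,0,0,0,0,0,0,0],"fingers":[1,1,1,1,1,1,1,1,1,1]}'
python3 st.py 468.6 -201 92.5 3.044
```

```text
clock: 16.48
eef_pos: [469.2, -202.0, 90.7]
tool_rot: [3.141, -0.0, 3.044]
force: [-0.6, -0.2, -0.5]
width: 13.0
clk 16.48 [ 469.2 -202.    90.7] [ 3.141 -0.     3.044] F [-0.6 -0.2 -0.5] q [ 0.25  0.7   0.16  2.04 -0.25  0.42  2.07] w 13.0
travel [ 0.07  0.09 -0.18] twist 0.01
```

```bash
python3 -m inch '{"travel":[[0,0,0.03],[0,0,0.06],[0,0,0.09],[0,0,0.12],[0,0,0.15],[0,0,0.15],[0,0,0.15],[0,0,0.15],[0,0,0.15],[0,0,0.15]],"twist":[0,0,0,0,0,0,0,0,0,0],"fingers":[1,1,1,1,1,1,1,1,1,1]}'
python3 st.py 468.6 -201 92.5 3.044
```

```text
clock: 17.32
eef_pos: [469.3, -202.0, 90.5]
tool_rot: [3.141, 0.0, 3.044]
force: [-3.2, 3.3, 15.1]
width: 13.0
clk 17.32 [ 469.3 -202.    90.5] [3.141 0.    3.044] F [-3.2  3.3 15.1] q [ 0.25  0.7   0.15  2.04 -0.25  0.42  2.07] w 13.0
travel [ 0.08  0.09 -0.2 ] twist 0.01
```

```bash
python3 -m inch '{"travel":[[0,0,-0.05],[0,0,-0.1],[0,0,-0.1],[0,0,-0.1],[0,0,-0.1],[0,0,-0.1],[0,0,-0.1],[0,0,-0.1],[0,0,-0.1],[0,0,-0.1]],"twist":[0,0,0,0,0,0,0,0,0,0],"fingers":[1,1,1,1.6,1.8,2.2,3,4,4.5,4.5]}'
python3 -m inch '{"travel":[[0,0,-0.5],[0,0,-2],[0,0,-4],[0,0,-6.5],[0,0,-9],[0,0,-11],[0,0,-12],[0,0,-12],[0,0,-12],[0,0,-12]],"twist":[0,0,0,0,0,0,0,0,0,0],"fingers":[4.5,4.5,4.5,4.5,4.5,4.5,4.5,4.5,4.5,4.5]}'
python3 st.py 468.6 -201 92.5 3.044
python3 - <<'E'
from h import *
snap('side','side10')
crop('side10',335,155,100,80,7,'s10')
E
```

```text
clock: 18.15
eef_pos: [469.4, -202.2, 90.0]
tool_rot: [-3.142, -0.0, 3.044]
force: [0.2, -0.2, -0.7]
width: 45.0
clock: 18.98
eef_pos: [468.7, -201.7, 209.0]
tool_rot: [3.141, -0.002, 3.044]
force: [-0.6, -0.7, 0.0]
width: 45.0
clk 18.98 [ 468.7 -201.7  209. ] [ 3.141e+00 -2.000e-03  3.044e+00] F [-0.6 -0.7  0. ] q [ 0.18  0.51  0.24  1.96 -0.18  0.7   2.01] w 45.0
travel [-1.000e-02  6.000e-02  1.165e+01] twist 0.02
```

View pics/s10.png

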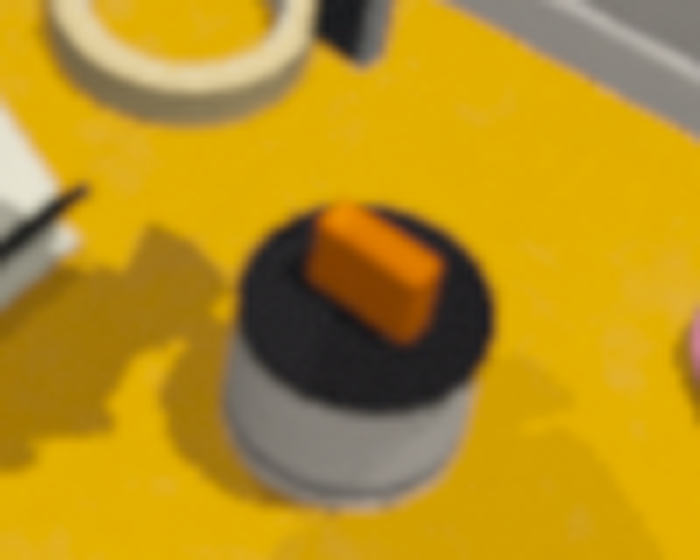

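```bash
python3 -m inch '{"travel":[[-0.7,1,0],[-2,3.2,0],[-3.9,6.5,0],[-5.8,9.8,0],[-7.7,13.1,0],[-9.6,16.2,1],[-11.4,19.2,2],[-12.5,21.2,3],[-13,22,4],[-13,22,4.5]],"twist":[0,0,0,0,0,0,0,0,0,0],"fingers":[4.5,4.5,4.5,4.5,4.5,4.5,4.5,4.5,4.5,4.5]}'
python3 st.py 620 5 97 3.044
```

```text
clock: 19.87
eef_pos: [620.2, 8.0, 162.3]
tool_rot: [3.14, -0.003, 3.049]
force: [0.5, -1.0, -0.4]
width: 45.1
clk 19.87 [620.2   8.  162.3] [ 3.140e+00 -3.000e-03  3.049e+00] F [ 0.5 -1.  -0.4] q [-0.2   0.71  0.24  1.69 -0.23  0.77  1.62] w 45.1
travel [-0.02 -0.31  6.53] twist 0.29
```

```bash
python3 -m inch '{"travel":[[0,-0.2,1],[0,-0.2,2.5],[0,-0.2,4],[0,-0.2,5],[0,-0.2,5.8],[0,-0.2,6.2],[0,-0.2,6.5],[0,-0.2,6.5],[0,-0.2,6.5],[0,-0.2,6.5]],"twist":[0,0,0,0,0,0,0,0,0,0],"fingers":[4.5,4.5,4.5,4.5,4.5,4.5,4.5,4.5,4.5,4.5]}'
python3 st.py 620 5 88.5 3.044;  python3 - <<'E'
from h import *
snap('side','side11')
crop('side11',210,140,120,90,6,'s11')
E
```

```text
clock: 20.7
eef_pos: [620.5, 2.1, 100.7]
tool_rot: [3.141, 0.001, 3.044]
force: [-0.3, 0.1, 0.2]
width: 44.8
clk 20.70 [620.5   2.1 100.7] [3.141e+00 1.000e-03 3.044e+00] F [-0.3  0.1  0.2] q [-0.18  0.79  0.21  1.73 -0.25  0.64  1.65] w 44.8
travel [0.08 0.28 1.22] twist 0.01
```

View pics/s11.png

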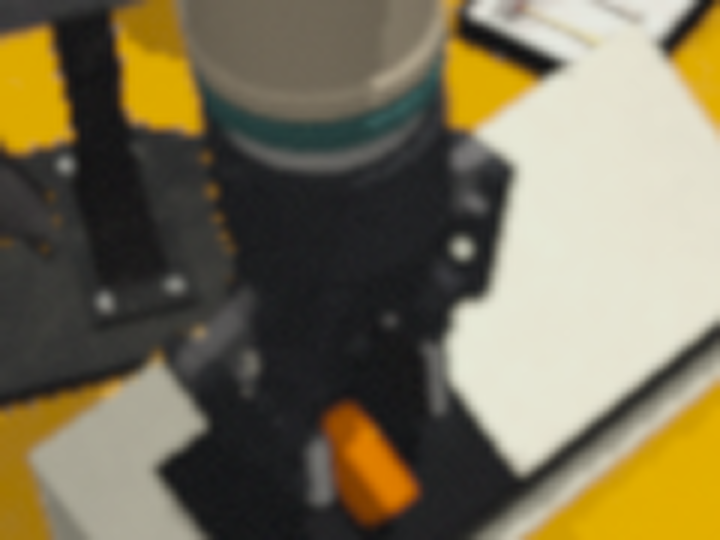

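```bash
python3 -m inch '{"travel":[[0.05,0.2,0.3],[0.05,0.28,0.7],[0.05,0.28,1],[0.05,0.28,1.2],[0.05,0.28,1.2],[0.05,0.28,1.2],[0.05,0.28,1.2],[0.05,0.28,1.2],[0.05,0.28,1.2],[0.05,0.28,1.2]],"twist":[0,0,0,0,0,0,0,0,0,0],"fingers":[4.5,4.5,3.5,3,2.6,2.2,2,1.8,1.4,1]}'
python3 -m inch '{"travel":[[0,0,0],[0,0,0],[0,0,-0.5],[0,0,-1.5],[0,0,-3],[0,0,-5],[0,0,-7],[0,0,-9],[0,0,-10],[0,0,-10]],"twist":[0,0,0,0,0,0,0,0,0,0],"fingers":[1,1,1,1,1,1,1,1,1,1]}'
python3 st.py 495.5 87.5 150 -2.773
```

```text
clock: 21.58
eef_pos: [619.9, 4.8, 88.5]
tool_rot: [-3.142, 0.0, 3.044]
force: [0.1, -0.8, 1.8]
width: 12.7
clock: 22.42
eef_pos: [621.4, 5.0, 190.9]
tool_rot: [3.141, 0.005, 3.044]
force: [-0.5, 0.0, -2.6]
width: 12.9
clk 22.42 [621.4   5.  190.9] [3.141 0.005 3.044] F [-0.5  0.  -2.6] q [-0.21  0.67  0.25  1.68 -0.22  0.82  1.61] w 12.9
travel [13.35  6.98  4.03] twist -26.69
```

```bash
python3 -m inch '{"travel":[[0.5,0.3,0],[2,1,0],[4,2.1,0],[6,3.1,0],[8,4.2,0],[10,5.2,1],[11.7,6.1,2],[12.8,6.7,3],[13.3,7,4],[13.3,7,4.5]],"twist":[-1,-4,-7,-10,-13,-16,-19,-22,-25,-26.7],"fingers":[1,1,1,1,1,1,1,1,1,1]}'
python3 -m inch '{"travel":[[0,0,1],[0,0,2],[0,0,3.5],[0,0,5],[0,0,6],[0,0,6.8],[0,0,7.4],[0,0,7.8],[0,0,8],[0,0,8]],"twist":[0,0,0,0,0,0,0,0,0,0],"fingers":[1,1,1,1,1,1,1,1,1,1]}'
python3 st.py 495.5 87.5 60 -2.773;  python3 - <<'E'
from h import *
snap('side','side12')
crop('side12',190,170,180,135,4.4,'s12')
E
```

```text
clock: 23.25
eef_pos: [490.6, 88.9, 141.0]
tool_rot: [3.139, -0.006, -2.767]
force: [-1.1, 0.2, -1.1]
width: 12.8
clock: 24.08
eef_pos: [494.3, 87.6, 63.0]
tool_rot: [-3.142, -0.0, -2.773]
force: [-0.6, -0.5, -2.0]
width: 13.1
clk 24.08 [494.3  87.6  63. ] [-3.142 -0.    -2.773] F [-0.6 -0.5 -2. ] q [-0.28  0.74  0.07  2.07 -0.14  0.33  1.85] w 13.1
travel [-0.11 -0.05  0.3 ] twist -0.01
```

View pics/s12.png

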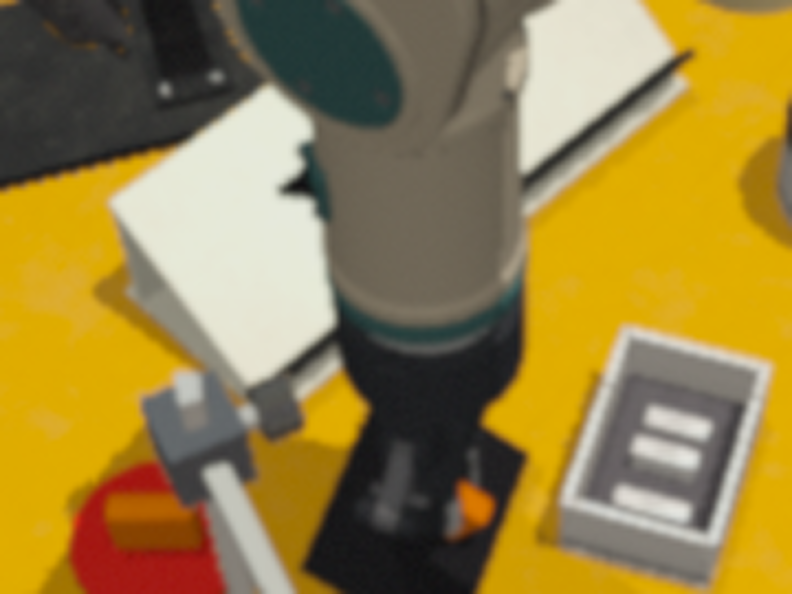

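```bash
python3 -m inch '{"travel":[[0,0,0.1],[0,0,0.2],[0,0,0.3],[0,0,0.35],[0,0,0.4],[0,0,0.45],[0,0,0.5],[0,0,0.5],[0,0,0.5],[0,0,0.5]],"twist":[0,0,0,0,0,0,0,0,0,0],"fingers":[1,1,1,1,1,1,1,1,1,1]}'
```

```text
clock: 24.97
eef_pos: [496.2, 88.3, 60.5]
tool_rot: [-3.141, 0.005, -2.773]
force: [0.2, 1.6, 18.2]
width: 13.0
```

```bash
python3 -m inch '{"travel":[[-0.2,0,0.1],[-0.4,0,0.2],[-0.6,0,0.3],[-0.8,0,0.35],[-1,0,0.4],[-1.2,0,0.45],[-1.35,0,0.5],[-1.35,0,0.55],[-1.35,0,0.55],[-1.35,0,0.55]],"twist":[0,0,0,0,0,0,0,0,0,0],"fingers":[1,1,1,1,1,1,1,1,1,1]}'
python3 -m inch '{"travel":[[-0.2,0,0.1],[-0.4,0,0.2],[-0.6,0,0.3],[-0.8,0,0.4],[-1,0,0.55],[-1.2,0,0.7],[-1.4,0,0.85],[-1.5,0,0.95],[-1.5,0,1],[-1.5,0,1]],"twist":[0,0,0,0,0,0,0,0,0,0],"fingers":[1,1,1,1,1,1,1,1,1,1]}'
python3 st.py 522.5 98 45 -2.773;  python3 - <<'E'
from h import *
snap('side','side13')
crop('side13',190,190,160,120,5,'s13')
E
```

```text
clock: 25.8
eef_pos: [507.3, 92.6, 55.1]
tool_rot: [3.141, 0.002, -2.773]
force: [-3.2, -0.3, 22.2]
width: 12.9
clock: 26.63
eef_pos: [522.5, 98.4, 44.8]
tool_rot: [-3.141, 0.004, -2.773]
force: [-0.3, 0.1, 15.5]
width: 12.7
clk 26.63 [522.5  98.4  44.8] [-3.141  0.004 -2.773] F [-0.3  0.1 15.5] q [-0.28  0.8   0.07  2.   -0.15  0.35  1.84] w 12.7
travel [ 0.02 -0.04 -0.02] twist -0.01
```

View pics/s13.png

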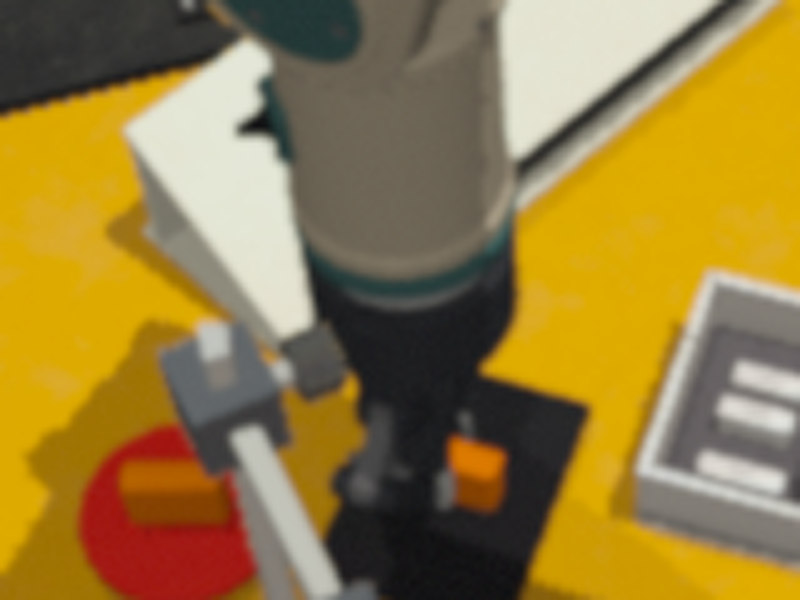

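```bash
python3 -m inch '{"travel":[[0,0,0.1],[0,0,0.2],[0,0,0.3],[0,0,0.4],[0,0,0.4],[0,0,0.4],[0,0,0.4],[0,0,0.4],[0,0,0.4],[0,0,0.4]],"twist":[0,0,0,0,0,0,0,0,0,0],"fingers":[1,1,1,1,1,1,1,1,1,1]}'
python3 -m inch '{"travel":[[0,0,-0.4],[0,0,-1],[0,0,-2],[0,0,-4],[0,0,-6],[0,0,-8],[0,0,-9.5],[0,0,-10],[0.5,-0.3,-10],[1.5,-0.9,-10]],"twist":[0,0,0,0,0,0,0,0,0,0],"fingers":[1,1,1,1,1,1,1,1,1,1]}'
python3 -m inch '{"travel":[[1.5,-0.8,0],[3,-1.7,0],[5,-2.8,0],[7,-4,0],[8.5,-5,0],[9.3,-5.4,0],[9.4,-5.4,1],[9.4,-5.4,2],[9.4,-5.4,2.5],[9.4,-5.4,2.5]],"twist":[0,0,0,0,0,0,0,0,0,0],"fingers":[1,1,1,1,1,1,1,1,1,1]}'
python3 st.py 443.5 0.4 110 -2.775;  python3 - <<'E'
from h import *
snap('side','side14')
crop('side14',270,190,160,120,5,'s14')
E
```

```text
clock: 27.52
eef_pos: [524.1, 99.0, 43.2]
tool_rot: [-3.141, 0.008, -2.773]
force: [-2.5, 2.1, 34.9]
width: 12.4
clock: 28.35
eef_pos: [510.2, 84.9, 138.3]
tool_rot: [3.141, 0.001, -2.771]
force: [-0.7, 0.5, -2.0]
width: 13.0
clock: 29.18
eef_pos: [440.7, -0.2, 112.3]
tool_rot: [3.14, -0.003, -2.773]
force: [-0.4, 0.4, -1.6]
width: 12.8
clk 29.18 [ 4.407e+02 -2.000e-01  1.123e+02] [ 3.140e+00 -3.000e-03 -2.773e+00] F [-0.4  0.4 -1.6] q [-0.11  0.6   0.06  2.21 -0.11  0.34  1.99] w 12.8
travel [-0.28 -0.05  0.23] twist 0.11
```

View pics/s14.png

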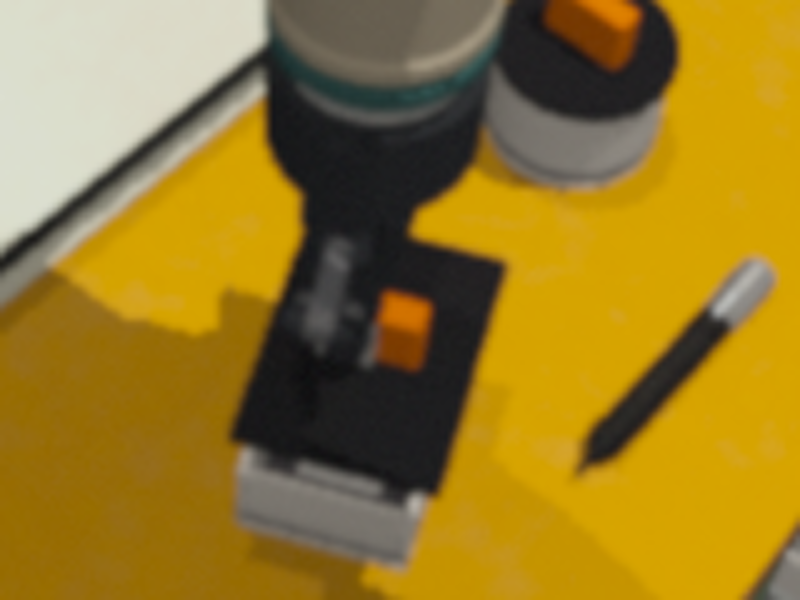

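```bash
python3 st.py 443.5 0.4 110 -2.775; cat > plate.py <<'E'
from h import *
import sys
tag=sys.argv[1]; tcp=np.array(list(map(float,sys.argv[2:5]))); yaw=float(sys.argv[5]); dzz=float(sys.argv[6]) if len(sys.argv)>6 else 35.3
d=load(tag); x0,y0,w,h=270,190,160,120
R=Rt.from_euler('z',yaw-np.pi).as_matrix()
c=tcp-R@[8,0,dzz]
im=cv2.resize(d['frame'][y0:y0+h,x0:x0+w,::-1],None,fx=5,fy=5,interpolation=cv2.INTER_CUBIC)
def Z(P): return ((proj(d,P)-[x0,y0]+.5)*5).astype(int)
def loop(P,col): cv2.polylines(im,[Z(P)],True,col,1)
def rc(hx,hy,z): return np.array([[-hx,-hy,z],[-hx,hy,z],[hx,hy,z],[hx,-hy,z]])
loop(rc(42,56,6)@R.T+c,(255,0,255)); loop(rc(42,56,0)@R.T+c,(255,0,255))
for P in (np.array([[-20,-7,36],[-20,7,36],[-20,7,6],[-20,-7,6]]),): loop(P@R.T+c,(255,255,0))
Rb=Rt.from_euler('z',.366).as_matrix()
loop(rc(36,50,45)@Rb.T+[435.3,-1.1,0],(0,255,0)); loop(rc(36,50,0)@Rb.T+[435.3,-1.1,0],(0,255,0))
cv2.imwrite(f'pics/pl_{tag}.png',im)
E
python3 plate.py side14 $(python3 -c "
from h import *
s=ctrl.read_state();print(*np.round(s['eef_pos'],1),round(float(s['tool_rot'][2]),4)+2*np.pi)")
```

```text
clk 29.23 [ 4.411e+02 -1.000e-01  1.128e+02] [ 3.141e+00 -2.000e-03 -2.773e+00] F [-0.3 -0.9 -1.4] q [-0.11  0.6   0.07  2.21 -0.11  0.34  1.99] w 12.3
travel [-0.24 -0.04  0.28] twist 0.12
```

View pics/pl_side14.png

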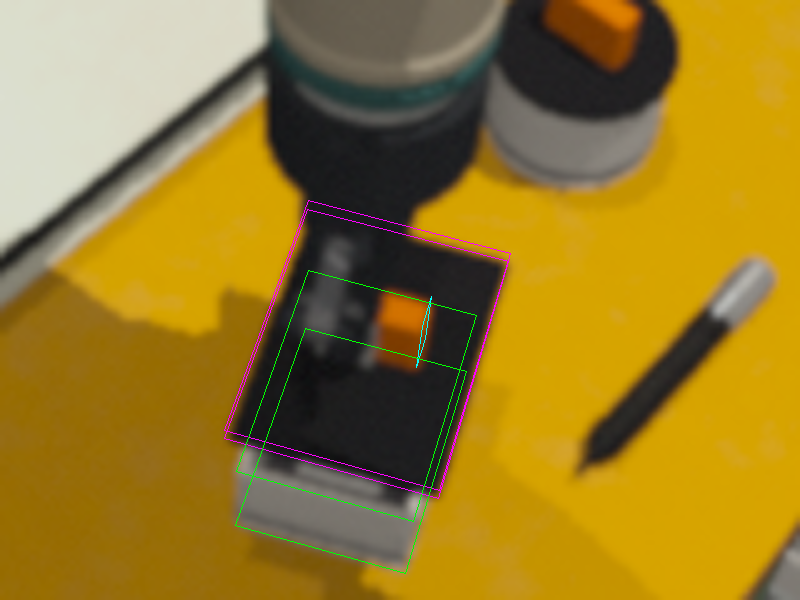

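```bash
python3 -m inch '{"travel":[[-0.1,0,0.3],[-0.24,-0.04,0.6],[-0.24,-0.04,1],[-0.24,-0.04,1.4],[-0.24,-0.04,1.7],[-0.24,-0.04,2],[-0.24,-0.04,2.2],[-0.24,-0.04,2.4],[-0.24,-0.04,2.5],[-0.24,-0.04,2.6]],"twist":[0.1,0.1,0.1,0.1,0.1,0.1,0.1,0.1,0.1,0.1],"fingers":[1,1,1,1,1,1,1,1,1,1]}'
python3 st.py 443.5 0.4 80 -2.775;  python3 - <<'E'
from h import *
snap('side','side15')
crop('side15',270,190,160,120,5,'s15')
E
python3 plate.py side15 $(python3 -c "
from h import *
s=ctrl.read_state();print(*np.round(s['eef_pos'],1),round(float(s['tool_rot'][2]),4)+2*np.pi)")
```

```text
clock: 30.07
eef_pos: [444.2, 0.3, 87.5]
tool_rot: [3.142, -0.0, -2.775]
force: [-0.2, -0.1, -1.7]
width: 12.6
clk 30.07 [4.442e+02 3.000e-01 8.750e+01] [ 3.142 -0.    -2.775] F [-0.2 -0.1 -1.7] q [-0.1   0.65  0.05  2.21 -0.12  0.27  1.99] w 12.6
travel [0.06 0.03 0.75] twist 0.0
```

View pics/pl_side15.png

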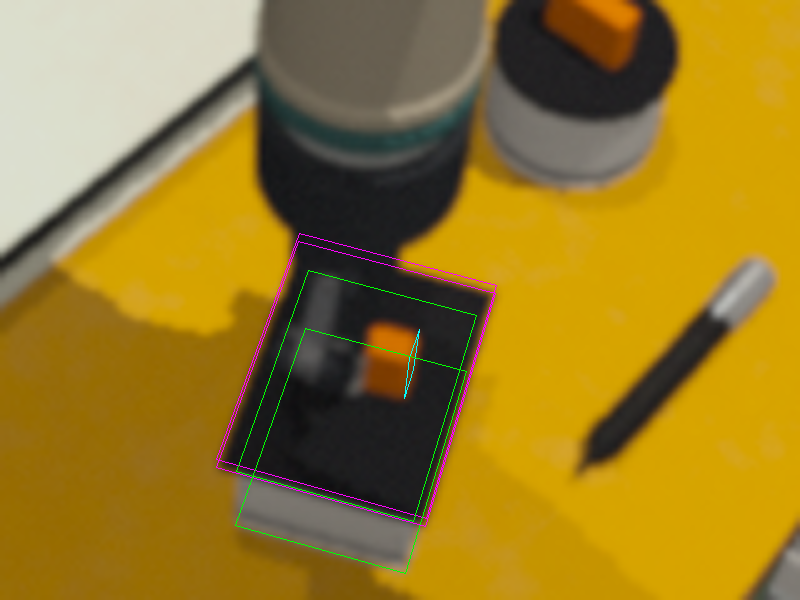

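```bash
python3 -m inch '{"travel":[[0.03,0.03,0.05],[0.06,0.05,0.1],[0.06,0.05,0.15],[0.06,0.05,0.2],[0.06,0.05,0.25],[0.06,0.05,0.3],[0.06,0.05,0.35],[0.06,0.05,0.4],[0.06,0.05,0.4],[0.06,0.05,0.4]],"twist":[0,0,0,0,0,0,0,0,0,0],"fingers":[1,1,1,1,1,1,1,1,1,1]}'
python3 st.py 443.5 0.4 80 -2.775
```

```text
clock: 30.95
eef_pos: [443.5, 0.6, 83.6]
tool_rot: [3.142, -0.0, -2.775]
force: [-0.2, -0.5, -2.1]
width: 12.9
clk 30.95 [443.5   0.6  83.6] [ 3.142 -0.    -2.775] F [-0.2 -0.5 -2.1] q [-0.1   0.66  0.05  2.22 -0.12  0.26  2.  ] w 12.9
travel [ 0.   -0.02  0.36] twist 0.01
```

```bash
python3 -m inch '{"travel":[[0,0,0.04],[0,0,0.08],[0,0,0.12],[0,0,0.16],[0,0,0.2],[0,0,0.24],[0,0,0.28],[0,0,0.3],[0,0,0.3],[0,0,0.3]],"twist":[0,0,0,0,0,0,0,0,0,0],"fingers":[1,1,1,1,1,1,1,1,1,1]}'
python3 st.py 443.5 0.4 80 -2.775
```

```text
clock: 31.78
eef_pos: [443.4, 0.6, 80.6]
tool_rot: [3.142, -0.0, -2.775]
force: [-0.1, -0.3, -2.2]
width: 13.0
clk 31.78 [443.4   0.6  80.6] [ 3.142 -0.    -2.775] F [-0.1 -0.3 -2.2] q [-0.1   0.67  0.05  2.22 -0.12  0.26  2.  ] w 13.0
travel [ 0.   -0.02  0.06] twist 0.01
```

No lateral contact; a final gentle press for seating.

```bash
python3 -m inch '{"travel":[[0,0,0.03],[0,0,0.06],[0,0,0.09],[0,0,0.12],[0,0,0.15],[0,0,0.18],[0,0,0.2],[0,0,0.2],[0,0,0.2],[0,0,0.2]],"twist":[0,0,0,0,0,0,0,0,0,0],"fingers":[1,1,1,1,1,1,1,1,1,1]}'
python3 st.py 443.5 0.4 80 -2.775
```

```text
clock: 32.62
eef_pos: [443.6, 0.6, 80.2]
tool_rot: [-3.142, 0.001, -2.775]
force: [-3.0, 0.1, 20.5]
width: 12.8
clk 32.62 [443.6   0.6  80.2] [-3.142e+00  1.000e-03 -2.775e+00] F [-3.   0.1 20.5] q [-0.1   0.67  0.05  2.22 -0.13  0.25  2.  ] w 12.8
travel [ 0.02 -0.02  0.02] twist 0.0
```

```bash
python3 -m inch '{"travel":[[0,0,-0.05],[0,0,-0.1],[0,0,-0.13],[0,0,-0.13],[0,0,-0.13],[0,0,-0.13],[0,0,-0.13],[0,0,-0.13],[0,0,-0.13],[0,0,-0.13]],"twist":[0,0,0,0,0,0,0,0,0,0],"fingers":[1,1,1,1.6,1.8,2.2,3,4,4.5,4.5]}'
python3 -m inch '{"travel":[[0,0,-0.5],[0,0,-2],[0,0,-4],[0,0,-7],[0,0,-10],[0,0,-13],[0,0,-16],[0,0,-19],[0,0,-21],[0,0,-22]],"twist":[0,0,0,0,0,0,0,0,0,0],"fingers":[4.5,4.5,4.5,4.5,4.5,4.5,4.5,4.5,4.5,4.5]}'
python3 -m inch '{"travel":[[-1,0,0],[-3,0,0],[-6,0,0],[-9,0,0],[-12,0,0],[-15,0,0],[-17,0,0],[-18,0,0],[-18,0,0],[-18,0,0]],"twist":[0,0,0,0,0,0,0,0,0,0],"fingers":[4.5,4.5,4.5,4.5,4.5,4.5,4.5,4.5,4.5,4.5]}'
python3 - <<'E'
from h import *
snap('side','side16'); snap('top','top16')
crop('side16',270,165,160,120,5,'s16');cv2.imwrite('pics/t16.png',load('top16')['frame'][:,:,::-1])
E
```

```text
clock: 33.45
eef_pos: [443.5, 0.6, 79.8]
tool_rot: [3.142, -0.0, -2.775]
force: [0.7, 0.4, 0.4]
width: 45.0
clock: 34.28
eef_pos: [444.4, 0.5, 303.1]
tool_rot: [-3.14, 0.005, -2.775]
force: [0.6, -0.5, -0.6]
width: 44.8
clock: 35.12
eef_pos: [611.1, 65.3, 298.3]
tool_rot: [3.141, -0.003, -2.774]
force: [-0.7, -1.2, -0.2]
width: 45.1
```

View pics/s16.png

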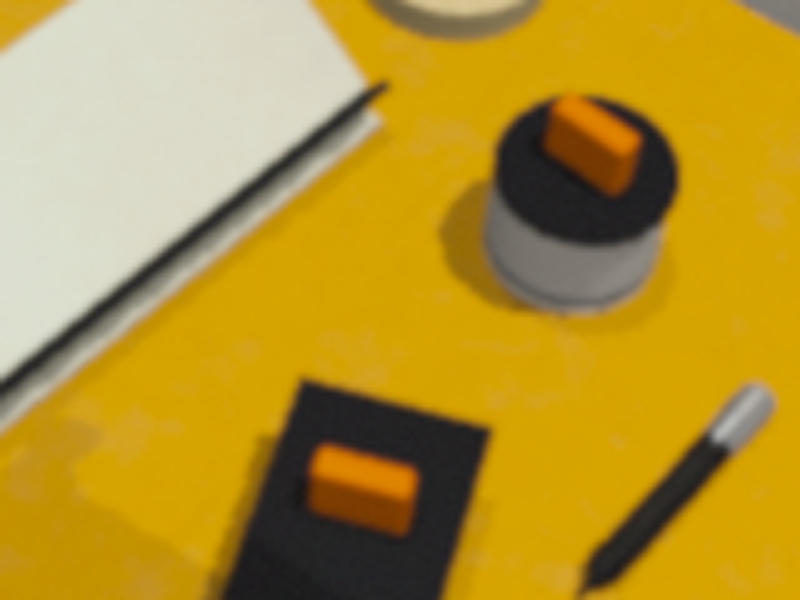

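View pics/t16.png

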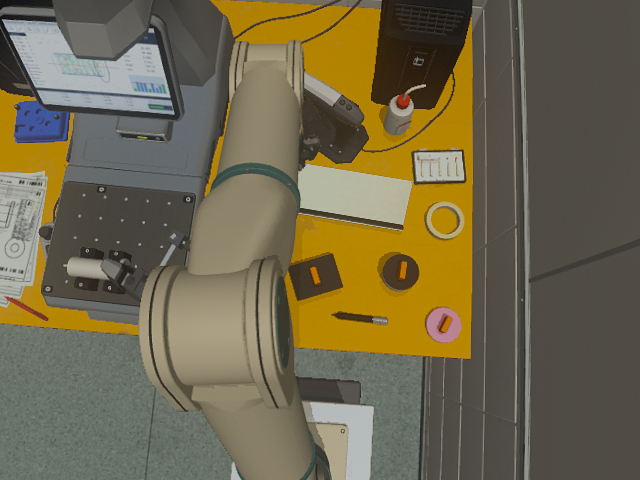

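```bash
python3 - <<'E'
from h import *
b=load('side16'); a=load('side0')
im=cv2.resize(b['frame'][175:315,300:420,::-1],None,fx=5,fy=5,interpolation=cv2.INTER_CUBIC)
im0=cv2.resize(a['frame'][175:315,300:420,::-1],None,fx=5,fy=5,interpolation=cv2.INTER_CUBIC)
def Z(P): return ((proj(b,P)-[300,175]+.5)*5).astype(int)
R=Rt.from_euler('z',.367).as_matrix()
rc=lambda hx,hy,z: np.array([[-hx,-hy,z],[-hx,hy,z],[hx,hy,z],[hx,-hy,z]])
c=np.array([436,-2.5,45.])
cv2.polylines(im,[Z(rc(42,56,6)@R.T+c)],True,(255,0,255),1)
cv2.polylines(im,[Z(rc(20,7,36)@R.T+c)],True,(0,255,0),1)
t=np.linspace(0,6.28,60); 
cv2.polylines(im,[Z(np.c_[42*np.cos(t),42*np.sin(t),0*t+61]+[461,-201.2,0])],True,(255,0,255),1)
R2=Rt.from_euler('z',-.098).as_matrix()
cv2.polylines(im,[Z(rc(20,7,36)@R2.T+[461,-201.2,55])],True,(0,255,0),1)
cv2.imwrite('pics/fin.png',cv2.resize(np.hstack([im0,im]),(800,466)))
E
```

```text
(no output)
```

View pics/fin.png

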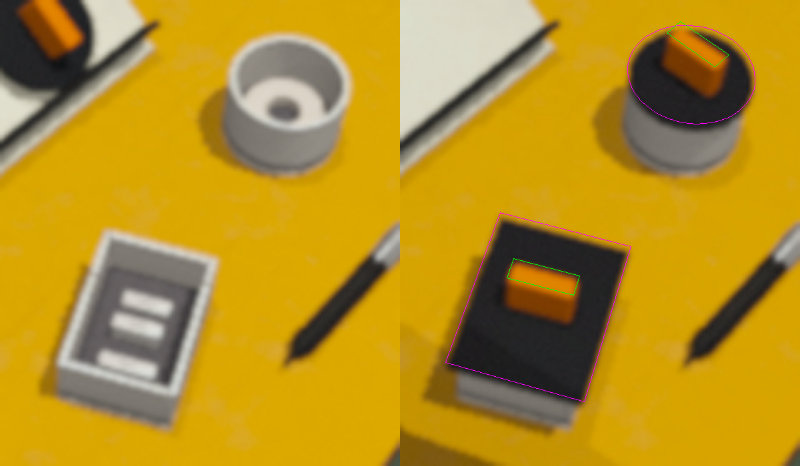

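```bash
python3 -c "
from cell import ctrl
s=ctrl.read_state();print(s['clock'],s['qd'].round(3));print(ctrl.finish_job())"
```

```text
35.2167 [ 0.002 -0.015  0.     0.002 -0.001 -0.001 -0.   ]
the job is handed in; nothing more can be done
None
```

Both lids are on their containers, round on round and oblong on oblong, and the job was handed in at about 35 s of the 69 s allowed.

**Method:** The moves can't tilt the tool, so I gripped each bar while it still leaned at 35°. I then turned each lid level by pressing it on the free bench, with at most about 36 N at the wrist, and set it onto its rim.

**Seating:** Both lids stopped at the expected rim height with a light press, 15 N for the round and 20 N for the oblong. While lowering the round lid I felt about 3 N sideways, so I shifted the tool about 1 mm before it dropped in. The oblong lid went in without side contact.

**Last pictures:**
- Both lids look level on the rims, and the tops of the grip bars match the height they should have when seated.
- The pot and box stand where they did, with no visible shift. The marker, tape roll and pink lid show no change either.
- The arm hid the stepped shaft in the final top view, so I did not check it again. The gripper never went near it.

**Disagreements:**
- The two cameras differed by about 3 mm on where the containers stood. I used the average, which fitted the contact forces.
- The black lid outlines measured about 4% smaller than the sizes given; I did not find out why.

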